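# Lay out the washer repair parts on their outline pads

## Task

Lay out the parts for the next washer repair: put the pulley, the pipe coupling, the lint brush and the spanner each on the black pad whose grey outline matches it, in any order, centred on the outline and lying in line with it, the same side up as now (either end first). Let go of everything, and leave the thread spool and the battery standing where they are.

Things in the scene. Friction and masses are not known exactly. Their poses are not given: they have to be found in the camera images.
- motor_pulley: Light grey V-belt pulley lying flat on its face: a disc 63 mm in diameter and 22 mm high, loose, about 0.19 kg. Grasp it across its diameter. Origin: centre of the underside; z is up. The turn about z does not matter.
- drain_coupling: Off-white pipe coupling standing on end: a round sleeve 42 mm in diameter and 50 mm high, loose, about 0.05 kg. Grasp it across its diameter. Origin: centre of the underside; z is up. The turn about z does not matter.
- lint_brush: Small oval purple brush lying on its bristles, 30 mm wide (x), 85 mm long (y), 23 mm high, loose, about 0.07 kg. Grasp it across its width. Origin: centre of the underside; y runs along its length, z is up.
- spanner: Steel double open-ended spanner lying flat, 180 mm long (y), 33 mm wide at the jaws, 8 mm high, loose, about 0.11 kg; its straight shank is 16 mm wide (x) and is grasped across at the middle. Origin: centre of the underside; y runs along its length, z is up.
- pulley_pad: Fixed flat black rubber pad, 4 mm thick, 88 x 88 mm, carrying a flat grey outline of the pulley (the largest round outline, a 65 mm disc with a small hub ring). Origin: centre of the underside, lying under the middle of the outline; z is up; its turn about z does not matter. The top face is 4 mm above the origin.
- coupling_pad: Fixed flat black rubber pad, 4 mm thick, 66 x 66 mm, carrying a flat grey outline of the pipe coupling (a round ring, 45 mm outside, 32 mm inside). Origin: centre of the underside, lying under the middle of the outline; z is up; its turn about z does not matter. The top face is 4 mm above the origin.
- brush_pad: Fixed flat black rubber pad, 4 mm thick, 54 mm (x) by 106 mm (y), carrying a flat grey outline of the lint brush (a plain long shape with round ends, 32 x 88 mm). Origin: centre of the underside, lying under the middle of the outline; z is up, y runs along the outline's length. The top face is 4 mm above the origin.
- spanner_pad: Fixed flat black rubber pad, 4 mm thick, 48 mm (x) by 200 mm (y), carrying a flat grey outline of the spanner (a 180 mm bar with an open jaw at each end). Origin: centre of the underside, lying under the middle of the outline; z is up, y runs along the outline's length. The top face is 4 mm above the origin.
- thread_spool: Bystander, not to be disturbed: wooden spool of red thread standing on end, loose, 30 mm in diameter, 42 mm high. Origin: centre of the underside; z is up.
- battery: Bystander, not to be disturbed: round battery cell standing on end, loose, 15 mm in diameter, 50 mm high. Origin: centre of the underside; z is up.
There are look-alikes about, which are no part of the job. Of the things that look like the lint_brush, the larger one is meant.

How it is judged:
By the outcome, as a careful person would: the job done as asked, in the order asked, and still so for the second after the job is handed in, with the robot touching nothing.
It also fails if it takes over 106 s, if anything falls off the work surface, if the arm or the gripper's body presses on something with over 40 N, if the wrist force passes 120 N, or if a joint passes its speed limit or range.

## Robot

A 6-joint arm with a two-finger parallel gripper is mounted at the origin on a cart in front of the work surface, level with it; the furniture and walls round the work are solid. World frame = base frame: x ahead of the robot, y to its left, z up, the work surface at z = 0. Lengths are in m, angles in degrees, forces in N, time in s.
With the tool pointing down it reaches from about 0.25 to 0.725 m from the base axis. Payload 9.7 kg.
Tool frame: the origin (TCP) lies between the finger pads; the fingertips stand 11 mm ahead of it and the grasp point (between the pads) lies 8 mm behind it; z points along the fingers, x is the direction in which the jaws open and shut, and the axes are right-handed (so a half turn about z gives the same grasp; the last joint's range is limited). The gripper opens to 85 mm and grips with 20 to 120 N. Pads are 22 mm wide; open, the fingers measure 114 mm over their backs; the gripper's body (76 mm by 85 mm) begins 54 mm behind the grasp point. The pads swing forward as they close: fully open they stand 13 mm farther back than shut.
Start: joints at [-68.354, 4.979, 10.078, 95.1, 0, 90], TCP at [0.203, -0.511, 0.217] pointing down, gripper open.
Joint ranges: [-179.16, 179.16], [-48.56, 103.87], [-65.8, 70.77], [-126.05, 130.52], [-82.76, 87.17], [-180, 180]. Speed limits (degrees/s): [127.2, 127.2, 147.25, 180, 180, 180].

## Interface

Orientations are given as [roll, pitch, yaw] about the fixed x, y, z axes, in that order (R = Rz(yaw) Ry(pitch) Rx(roll)).
In Python, from workcell import get_obs, camera, job_done gives the robot as it stands.
- The arm moves only by the tool arm_command, never from a script. Its argument "increments" is a list of rows, each a list of 2 entries, a list of its own where there are three numbers: the shift along the tool's x, y, z in units of 25 mm (1.0 is 25 mm), then the turn about the tool's z in units of 6 degrees (1.0 is 6 degrees). In form: [[[dx, dy, dz], roll], ...]. A call has 1 to 5 rows; each row is the pose to reach, as a shift and turn from the pose measured when the call began, along the tool's axes at that moment; what a row does not reach only later rows make up. A row lasts 1/10 s, in which the tool goes at most 50 mm and 8.59 degrees, less where a joint would pass 70% of its speed; a pose out of reach is approached as far as the arm can. A call with a gripper value outside its range is refused whole. "claw" is the closure, from -1 (fully open) to 1 (shut), so that 0 is half open, set as the call begins (left out, the last holds). The fingers move at their own pace and stop on an object; "force" is the grip in N (left out, the last holds). Time passes only in rows, so rows that repeat a pose let the fingers close. It gives the time, the measured TCP pose, the force and the opening at its end, in the units of the state.
- get_obs(): the state, without advancing time (a new reading comes with each control period).
- camera(name): name is "scene" or "top" or "wrist"; returns a dict with "frame" (420x560x3 uint8, red, green, blue), "range_z" (420x560 float32, m along the optical axis (not along the pixel's ray), 0 where there is no reading), "K" (3x3 intrinsics, pixels), "R" (3x3) and "t" (3): a world point X has camera coordinates R X + t; the wrist camera has in their place "hand_eye" (4x4, takes a point from camera to tool coordinates, whose origin is the TCP and whose axes are the tool frame's). Camera axes: x right, y down, z forward; pixel columns grow to the right and rows downward; lengths in m; the calibration is good to about 2 mm. A picture is of the moment at which its call begins: read the wrist's pose just before it.
- job_done(): hands the job in, once; it reports no verdict.
The state is a dict: "time": time; "q": joint angles; "qd": joint speeds; "joint_efforts": joint torques, N m; "ee_pos": TCP position; "tcp_rot": TCP orientation; "wrist_force": force on the tool from outside, world axes, zero at the start; "torque": the same for the moment, N m; "opening": finger opening in m.
Only numpy, scipy, OpenCV 4.12 (cv2) and the standard library are available. Lean on these libraries where they do the work, as an engineer would, in place of code of your own. Each camera call takes 0.05 s, during which the arm holds its last target.

## Working session

There is one attempt and no reset: what is moved stays moved. The work goes in short steps, Python scripts to look and compute and a tool call to move; the robot and the scene stay as the last step left them, time stands still between calls to the robot, and variables do not carry over. Pictures are saved under pics/ and viewed, and the job is handed in when it is done.

Besides the shell and the picture viewer there is one more tool, called as name(argument=value, ...), one argument or row to a line, values as JSON. arm_command: Moves the arm, as the interface text tells. Its arguments: {"type":"object","properties":{"increments":{"type":"array"},"claw":{"type":"number"},"force":{"type":"number"}},"required":["increments"]}

```bash
ls; mkdir -p pics
python3 - <<'E'
from workcell import get_obs,camera
import cv2,numpy as np,pickle
o=get_obs();print(o)
for n in("top","scene"):
    c=camera(n);pickle.dump(c,open(f'{n}0.pkl','wb'))
    cv2.imwrite(f'pics/{n}0.png',cv2.resize(c['frame'][:,:,::-1],(800,600),interpolation=cv2.INTER_CUBIC))
    print(n,c['K'],c['R'],c['t'],-c['R'].T@c['t'])
E
```

```text
pics
{'time': 0.0, 'q': array([-6.83534677e+01,  5.01022490e+00,  1.00343453e+01,  9.51006122e+01,
        2.75248986e-04,  8.99982750e+01]), 'qd': array([-0.01828454,  0.01413884, -0.03958118,  0.0003842 , -0.00726467,
       -0.06763325]), 'joint_efforts': array([-1.01330825e-03, -5.20394075e+01,  4.64805436e+01,  1.63160800e-02,
       -5.47829848e-05, -1.64475853e-05]), 'ee_pos': array([ 0.20278971, -0.51097163,  0.21599052]), 'tcp_rot': array([-1.79999722e+02,  7.64917764e-02, -6.83517427e+01]), 'wrist_force': array([-0.46019302,  0.26061669,  0.14285458]), 'torque': array([ 0.01117758, -0.05208231,  0.02652513]), 'opening': 0.08535099801688119}
top [[431.08748737   0.         286.60203179]
 [  0.         431.08748737 209.24155238]
 [  0.           0.           1.        ]] [[-0.01038502 -0.99981946  0.01591249]
 [-0.98085651  0.00709088 -0.19460275]
 [ 0.19445478 -0.01762882 -0.98075306]] [-0.04834353  0.50540806  1.19432963] [ 0.26298763 -0.03086397  1.2704655 ]
scene [[384.78849846   0.         278.03634178]
 [  0.         384.78849846 211.00772515]
 [  0.           0.           1.        ]] [[-0.89114312 -0.45337244 -0.01781495]
 [-0.22602646  0.47763502 -0.84898577]
 [ 0.39341579 -0.75254117 -0.52811533]] [0.43578105 0.1403656  0.76152523] [0.12047357 0.70360668 0.52910495]
```

View pics/top0.png

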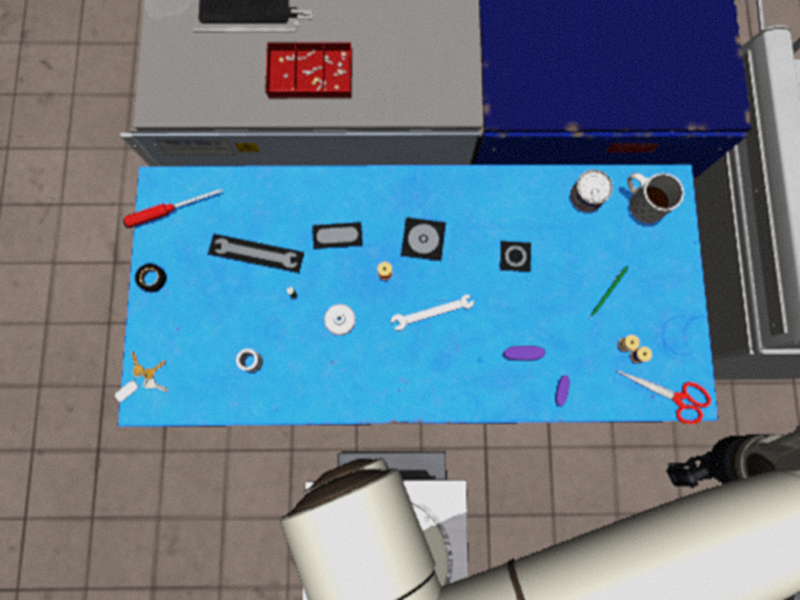

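View pics/scene0.png

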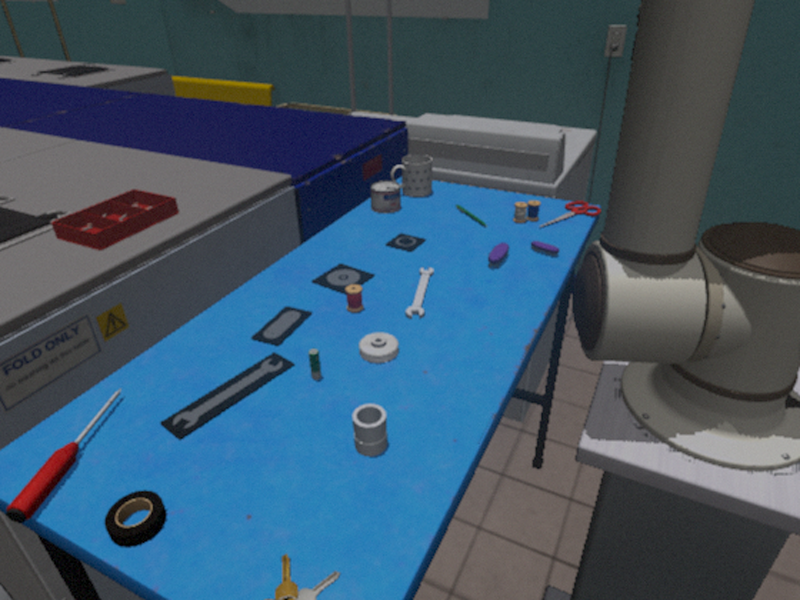

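The top view (800x600 scale) shows these:
- **Parts:** pulley (340,319), coupling (249,360), spanner (433,312).
- **Brush candidates:** larger purple (525,353), smaller purple (563,390).
- **Look-alikes:** tape ring (150,277) for the coupling, other spools (630,343) and (644,354).
- **Pads:** spanner (256,253), brush (338,235), pulley (423,239), coupling (515,256).
- **Bystanders:** spool (385,270), battery (291,292).

I choose the larger brush.

```bash
cat > h.py <<'E'
import numpy as np,cv2,pickle
def ray(c,u,v,z):
    """pixels -> world on plane z, c has R,t"""
    p=np.linalg.inv(c['K'])@np.array([u,v,1.0]);d=c['R'].T@p;o=-c['R'].T@c['t']
    return o+d*(z-o[2])/d[2]
def comps(c,mask,z,amin=15):
    cs,_=cv2.findContours(mask.astype(np.uint8),cv2.RETR_EXTERNAL,cv2.CHAIN_APPROX_NONE)
    out=[]
    for k in cs:
        if cv2.contourArea(k)<amin: continue
        W=np.array([ray(c,u,v,z)[:2] for u,v in k[:,0]]).astype(np.float32)*1000
        r=cv2.minAreaRect(W);out.append((k[:,0].mean(0).round(1),cv2.contourArea(k),np.round(r[0],1),np.round(r[1],1),round(r[2],1)))
    return out
E
python3 - <<'E'
from h import *
c=pickle.load(open('top0.pkl','rb'))
f=c['frame'];hsv=cv2.cvtColor(f,cv2.COLOR_RGB2HSV)
H,S,V=[hsv[...,i].astype(int) for i in range(3)]
table=np.zeros(H.shape,bool);table[119:296,90:498]=1
blue=(H>95)&(H<112)&(S>120)&(V>100)
for n,m,z in(("black",(V<70)&table,.004),("purple",(H>118)&(H<155)&(S>80)&table,.02),("other",~blue&table,.01)):
    print(n)
    for o in comps(c,m,z): print(*o)
crop=f[125:290,140:430][:,:,::-1]
cv2.imwrite('pics/crop0.png',cv2.resize(crop,(800,455),interpolation=cv2.INTER_CUBIC))
E
```

```text
black
[105. 194.] 281.0 [564.7 490. ] [62.3 53.5] 46.0
[360.6 179.2] 350.5 [ 606.3 -278.8] [61.1 60.8] 86.2
[178.8 176.9] 804.5 [616.3 271.6] [194.4  43. ] 77.7
[235.8 164.6] 465.5 [654.5 100.3] [ 49.2 100.8] 3.5
[295.8 167.1] 652.5 [645.6 -83.7] [82.6 83.1] 82.0
[451.4 145.4] 235.0 [ 712.3 -565.4] [74.7 53.2] 39.0
[407.8 140.7] 107.5 [ 728.6 -432. ] [69.1 35.7] 51.2
[464.9 132.2] 306.5 [ 750. -612.] [68. 69.] 40.9
[494.  173.6] 642.0 [ 618.7 -681.5] [ 37.9 367.1] 83.9
purple
[393.5 273. ] 109.0 [ 321.4 -359.6] [21.2 59.5] 77.2
[366.7 246.7] 201.5 [ 398.5 -285.3] [79.3 26.3] 89.5
other
[ 92.  270.8] 40.5 [336.1 505.7] [28.4 17.1] 4.4
[393.5 273. ] 123.0 [ 321.8 -362.4] [22.1 61.5] 75.4
[463.7 283. ] 687.0 [ 294.3 -566.3] [195.4 105.1] 80.9
[103.5 260.8] 222.5 [368.6 475.7] [89.8 65.3] 9.1
[173.6 251.8] 218.0 [389.9 275.8] [52.8 43.7] 89.5
[366.5 246.6] 216.0 [ 399.6 -288.7] [82.9 26.5] 89.5
[444.4 244. ] 265.0 [ 405.  -518.5] [70.8 45.6] 42.5
[237.5 223.4] 357.0 [471.2  92.1] [63.2 62.1] 0.4
[301.8 218.1] 345.0 [487.7 -99.4] [ 35.1 178.5] 17.4
[203.7 204.2] 26.5 [529.1 193.9] [26.1 14.5] 27.1
[426.4 203.3] 86.5 [ 528.4 -473.9] [  8.9 135.7] 51.3
[105. 194.] 297.0 [563.3 487.6] [60.7 55.1] 89.6
[269.1 188.9] 103.5 [575.4  -1.2] [30.1 37.2] 89.7
[360.4 179. ] 362.0 [ 604.9 -278.1] [61.3 61.4] 84.7
[178.8 176.9] 851.5 [614.9 270.4] [195.5  44.6] 77.8
[235.6 164.5] 491.0 [652.7  99.5] [ 50.8 102.1] 4.0
[296. 167.] 682.0 [644.3 -83.4] [84.  84.2] 81.7
[457.2 136. ] 1024.5 [ 734.9 -591.8] [121.3 111.2] 89.8
[494.  174.6] 667.0 [ 614.  -678.1] [ 37.7 371.3] 83.9
[413.6 132.9] 606.5 [ 750.  -451.3] [ 78.  102.5] 57.6
[106.1 150.9] 530.0 [683.9 442.2] [250.8 197.7] 4.4
```

View pics/crop0.png

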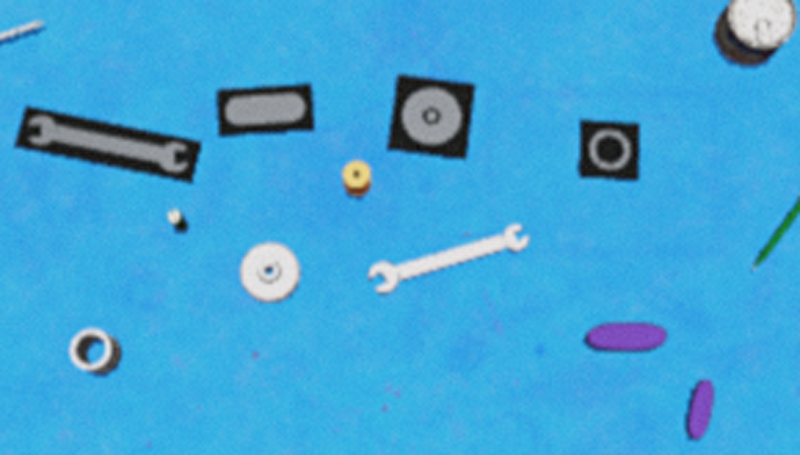

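```bash
cat >> h.py <<'E'
def rot(o): 
    from scipy.spatial.transform import Rotation as Ro
    return Ro.from_euler('xyz',o['tcp_rot'],degrees=True).as_matrix()
def go(x,y,z,yaw,o=None):
    from workcell import get_obs
    o=o or get_obs();R=rot(o)
    d=R.T@(np.array([x,y,z])-o['ee_pos'])/.025
    dy=(yaw-o['tcp_rot'][2]+180)%360-180
    print('t',round(o['time'],2),'pos',(o['ee_pos']*1000).round(1),'rot',o['tcp_rot'].round(1),'F',o['wrist_force'].round(1),'op',round(o['opening'],4),'q',o['q'].round(0))
    print('INC',d.round(2),'roll',round(-dy/6,2),'dist',np.linalg.norm(d*25).round(0))
def wrist(name):
    from workcell import get_obs,camera
    o=get_obs();c=camera('wrist');R=rot(o);T=np.eye(4);T[:3,:3]=R;T[:3,3]=o['ee_pos']
    W=T@c['hand_eye'];c['R']=W[:3,:3].T;c['t']=-W[:3,:3].T@W[:3,3]
    pickle.dump(c,open(name+'.pkl','wb'))
    cv2.imwrite('pics/'+name+'.png',c['frame'][:,:,::-1]);return c
E
python3 -c "
from h import *
go(.398,-.287,.2,-.5)"
```

```text
t 0.1 pos [ 202.8 -511.   216.1] rot [-1.80e+02  1.00e-01 -6.84e+01] F [ 0.2 -0.2  0.2] op 0.0855 q [-68.   5.  10.  95.   0.  90.]
INC [ -5.45 -10.56   0.65] roll -11.31 dist 298.0
```

arm_command(
  increments=[
    [[-1, -2, 0.1], -1.4],
    [[-2, -3.8, 0.2], -2.8],
    [[-3, -5.6, 0.3], -4.2],
    [[-4, -7.4, 0.4], -5.6],
    [[-5, -9, 0.6], -7],
  ],
)

```text
time: 0.6
ee_pos: [0.3619, -0.3166, 0.2018]
tcp_rot: [-180.0, 0.0, -26.0]
wrist_force: [0.7, -0.3, -0.1]
opening: 0.0854
```

```bash
python3 -c "
from h import *
go(.398,-.287,.2,-.5)"
```

```text
t 0.6 pos [ 361.9 -316.6  201.8] rot [-180.    0.  -26.] F [ 0.7 -0.3 -0.1] op 0.0854 q [-41.  -5.  -1.  93.   0.  75.]
INC [ 0.78 -1.7   0.07] roll -4.26 dist 47.0
```

arm_command(
  increments=[
    [[0.78, -1.7, 0.1], -1.4],
    [[0.78, -1.7, 0.1], -2.8],
    [[0.78, -1.7, 0.1], -4.26],
    [[0.78, -1.7, 0.1], -4.26],
  ],
)

```text
time: 1.0
ee_pos: [0.3982, -0.2865, 0.199]
tcp_rot: [-179.9, 0.0, -0.3]
wrist_force: [0.9, -0.3, -0.5]
opening: 0.0851
```

Run:
```python
from h import *
c=wrist('w1');go(.398,-.287,.2,-.5)
print(c['K'],c['hand_eye'])
hsv=cv2.cvtColor(c['frame'],cv2.COLOR_RGB2HSV);H,S,V=[hsv[...,i].astype(int) for i in range(3)]
for o in comps(c,(H>118)&(H<155)&(S>80),.014,300):print(*o)
print(c['range_z'][::60,::80])
```

```text
t 1.05 pos [ 398.  -286.8  199. ] rot [-179.9    0.    -0.6] F [ 0.4  0.3 -0.1] op 0.0856 q [-36.  -3.  -0.  93.   0.  55.]
INC [-0.    0.01 -0.04] roll -0.02 dist 1.0
[[310.95140201   0.         281.94607367]
 [  0.         310.95140201 212.73665575]
 [  0.           0.           1.        ]] [[ 9.99999961e-01  7.51747013e-05 -2.67406966e-04  8.70230021e-04]
 [-3.46687136e-06  9.65985160e-01  2.58597506e-01 -6.52008594e-02]
 [ 2.77751151e-04 -2.58597496e-01  9.65985123e-01 -1.57811730e-01]
 [ 0.00000000e+00  0.00000000e+00  0.00000000e+00  1.00000000e+00]]
[219.5 251.2] 763.0 [ 324.8 -359.4] [22.9 62.2] 74.5
[284.2 187.3] 1581.5 [ 401.8 -285. ] [84.9 28.2] 89.3
[[0.31213745 0.44458178 0.31160086 0.3117843  0.31279042 0.31123912
  0.31028706]
 [0.3248426  0.46279883 0.32581422 0.32670596 0.3247018  0.3251734
  0.32522088]
 [1.2277719  1.2309464  0.34256774 0.34095562 0.34143013 0.34203613
  0.33993274]
 [1.282876   1.2892014  1.2885714  0.35779607 0.35811344 0.35843554
  0.35402605]
 [1.3491157  1.3550344  1.3543038  0.3773813  0.37693936 0.37764075
  0.378475  ]
 [1.4251573  1.4279563  0.10984097 0.3987635  0.3984943  0.11238731
  0.39792743]
 [0.07439012 0.08976806 0.06923101 0.07554983 0.07628012 0.06789744
  0.0896121 ]]
```

View pics/w1.png

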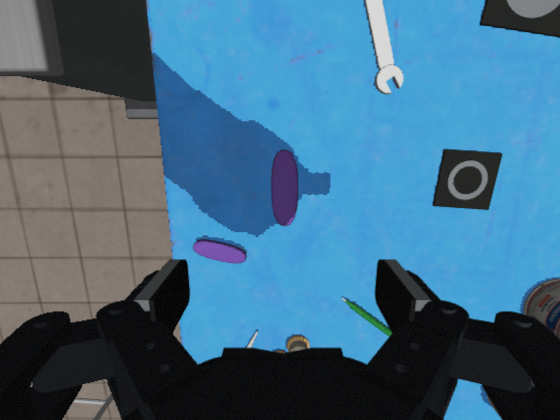

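The wrist view puts the larger brush at pixel (284,187). It measures 85x28 mm, its long axis runs along world y, and its position agrees with the top view to about 3 mm. Going down to it.

arm_command(
  increments=[
    [[0.14, -0.06, 1.8], 0],
    [[0.14, -0.06, 3.6], 0],
    [[0.14, -0.06, 5.4], 0],
    [[0.14, -0.06, 6.8], 0],
    [[0.14, -0.06, 7.35], 0],
  ],
  claw=-1,
  force=40,
)

```text
time: 1.55
ee_pos: [0.3993, -0.2841, 0.0117]
tcp_rot: [-179.8, 0.3, -0.9]
wrist_force: [-1.8, -0.7, 0.3]
opening: 0.0854
```

arm_command(
  increments=[
    [[0, 0, 0], 0],
    [[0, 0, 0], 0],
    [[0, 0, 0], 0],
    [[0, 0, 0], 0],
    [[0, 0, 0], 0],
  ],
  claw=1,
  force=40,
)

```text
time: 2.05
ee_pos: [0.3999, -0.2846, 0.0128]
tcp_rot: [-179.8, 0.2, -0.9]
wrist_force: [-0.2, -0.6, 0.0]
opening: 0.012
```

Run:
```python
from h import *
go(.398,-.287,.15,-.5)
wrist('w2')
```

```text
t 2.05 pos [ 399.9 -284.6   12.8] rot [-179.8    0.2   -0.9] F [-0.2 -0.6  0. ] op 0.012 q [-35.  -2. -19.  73.   0.  55.]
INC [-0.09  0.08 -5.49] roll -0.07 dist 137.0
```

View pics/w2.png

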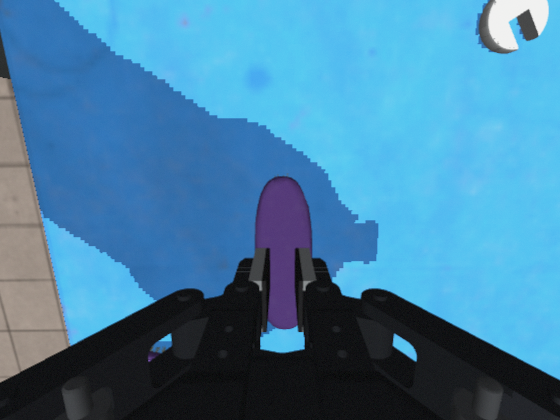

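Run:
```python
from h import *
c=pickle.load(open('w2.pkl','rb'))
for z in(.012,.023):
  for p in((283,177),(283,328),(258,235),(312,235)):print(z,p,ray(c,*p,z).round(4))
go(.398,-.287,.15,-.5)
```

```text
0.012 (283, 177) [ 0.4019 -0.2429  0.012 ]
0.012 (283, 328) [ 0.4006 -0.3317  0.012 ]
0.012 (258, 235) [ 0.388  -0.2741  0.012 ]
0.012 (312, 235) [ 0.4171 -0.2745  0.012 ]
0.023 (283, 177) [ 0.402  -0.2414  0.023 ]
0.023 (283, 328) [ 0.4007 -0.324   0.023 ]
0.023 (258, 235) [ 0.389  -0.2704  0.023 ]
0.023 (312, 235) [ 0.4161 -0.2708  0.023 ]
t 2.1 pos [ 399.8 -284.5   12.6] rot [-179.8    0.2   -0.9] F [ 0.3 -0.9 -0.9] op 0.0046 q [-35.  -2. -19.  73.   0.  55.]
INC [-0.09  0.08 -5.5 ] roll -0.07 dist 137.0
```

arm_command(
  increments=[
    [[0, 0, 0], 0],
    [[0, 0, 0], 0],
  ],
)

```text
time: 2.3
ee_pos: [0.3999, -0.2846, 0.0129]
tcp_rot: [-179.8, 0.2, -0.9]
wrist_force: [-0.7, -0.8, 0.2]
opening: 0.0002
```

Run:
```python
from h import *
c=wrist('w3')
rz=c['range_z']
for p in((283,200),(283,240),(283,300),(265,290),(270,320),(300,320),(150,100),(400,150)):
    u,v=p;d=rz[v,u];print(p,d,(c['R'].T@(np.linalg.inv(c['K'])@[u,v,1]*d-c['t'])).round(4))
```

```text
(283, 200) 0.15027721 [ 0.4018 -0.2523  0.024 ]
(283, 240) 0.1568847 [ 0.4015 -0.2733  0.0227]
(283, 300) 0.11785231 [ 0.4014 -0.2819  0.0654]
(265, 290) 0.10647267 [ 0.3954 -0.2725  0.0747]
(270, 320) 0.09251272 [ 0.3976 -0.2743  0.0896]
(300, 320) 0.08209123 [ 0.4061 -0.2683  0.0987]
(150, 100) 0.16186744 [ 0.3333 -0.2034 -0.0004]
(400, 150) 0.16672798 [ 0.4649 -0.2309  0.0009]
```

View pics/w3.png

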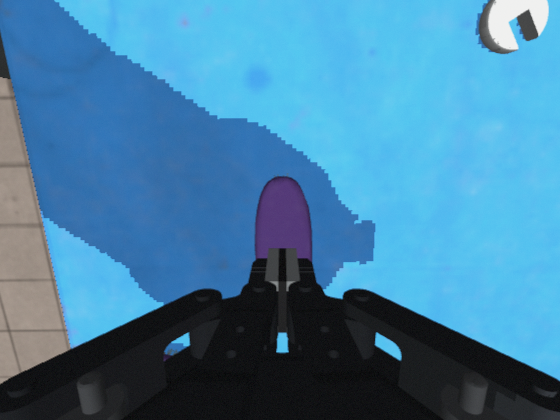

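```bash
python3 - <<'E'
from h import *
c=pickle.load(open('w3.pkl','rb'))
rz=c['range_z']
for u in (276,290):
  for v in range(240,345,8):
    d=rz[v,u];p=np.linalg.inv(c['K'])@[u,v,1]*d;print((u,v),d.round(4),(c['R'].T@(p-c['t'])).round(4),(c['hand_eye']@[*p,1])[:3].round(4))
E
python3 -c "
from h import *
go(0,0,0,0)"
```

```text
(276, 240) 0.1562 [ 0.398  -0.2729  0.0234] [-0.0022 -0.0116 -0.0105]
(276, 248) 0.1475 [ 0.3982 -0.2737  0.0326] [-0.002  -0.0109 -0.0197]
(276, 256) 0.1382 [ 0.3984 -0.2737  0.0422] [-0.0018 -0.0109 -0.0293]
(276, 264) 0.1295 [ 0.3986 -0.2735  0.0512] [-0.0016 -0.0111 -0.0383]
(276, 272) 0.1233 [ 0.3987 -0.274   0.0577] [-0.0015 -0.0106 -0.0448]
(276, 280) 0.1173 [ 0.3989 -0.2743  0.064 ] [-0.0014 -0.0104 -0.0511]
(276, 288) 0.1156 [ 0.3989 -0.2764  0.0663] [-0.0014 -0.0083 -0.0534]
(276, 296) 0.1136 [ 0.3989 -0.2782  0.0689] [-0.0013 -0.0065 -0.056 ]
(276, 304) 0.1074 [ 0.399  -0.2778  0.0751] [-0.0012 -0.007  -0.0622]
(276, 312) 0.1081 [ 0.399  -0.2808  0.0752] [-0.0012 -0.0039 -0.0623]
(276, 320) 0.1096 [ 0.3989 -0.2844  0.0746] [-0.0013 -0.0003 -0.0617]
(276, 328) 0.1112 [ 0.3988 -0.2881  0.0739] [-0.0013  0.0034 -0.061 ]
(276, 336) 0.11 [ 0.3988 -0.2901  0.0757] [-0.0013  0.0054 -0.0628]
(276, 344) 0.1113 [ 0.3987 -0.2937  0.0753] [-0.0013  0.009  -0.0624]
(290, 240) 0.156 [ 0.405  -0.273   0.0236] [ 0.0049 -0.0117 -0.0107]
(290, 248) 0.148 [ 0.4048 -0.274   0.032 ] [ 0.0047 -
[... 324 characters left out ...]
0.2732  0.0724] [ 0.0037 -0.0116 -0.0595]
(290, 296) 0.1028 [ 0.4038 -0.2728  0.0786] [ 0.0035 -0.0121 -0.0657]
(290, 304) 0.0999 [ 0.4038 -0.2737  0.0818] [ 0.0034 -0.0111 -0.0689]
(290, 312) 0.1014 [ 0.4038 -0.2771  0.0811] [ 0.0035 -0.0077 -0.0682]
(290, 320) 0.1081 [ 0.4038 -0.2836  0.0759] [ 0.0036 -0.0012 -0.063 ]
(290, 328) 0.1085 [ 0.4038 -0.2865  0.0762] [ 0.0037  0.0017 -0.0634]
(290, 336) 0.109 [ 0.4037 -0.2895  0.0766] [ 0.0037  0.0047 -0.0637]
(290, 344) 0.1092 [ 0.4037 -0.2924  0.077 ] [ 0.0037  0.0076 -0.0642]
t 2.35 pos [ 399.8 -284.5   12.7] rot [-179.8    0.2   -0.9] F [1.  0.2 0.5] op 0.0002 q [-35.  -2. -19.  73.   0.  55.]
INC [-16.17 -11.12   0.6 ] roll -0.15 dist 491.0
```

Run:
```python
from h import *
from workcell import camera
c=camera('scene');u=c['K']@(c['R']@[.4,-.285,.02]+c['t']);u=(u/u[2])[:2].astype(int);print(u)
f=c['frame'][u[1]-60:u[1]+40,u[0]-70:u[0]+70,::-1]
cv2.imwrite('pics/s1.png',cv2.resize(f,(800,571),interpolation=cv2.INTER_CUBIC))
```

```text
[349 175]
```

View pics/s1.png

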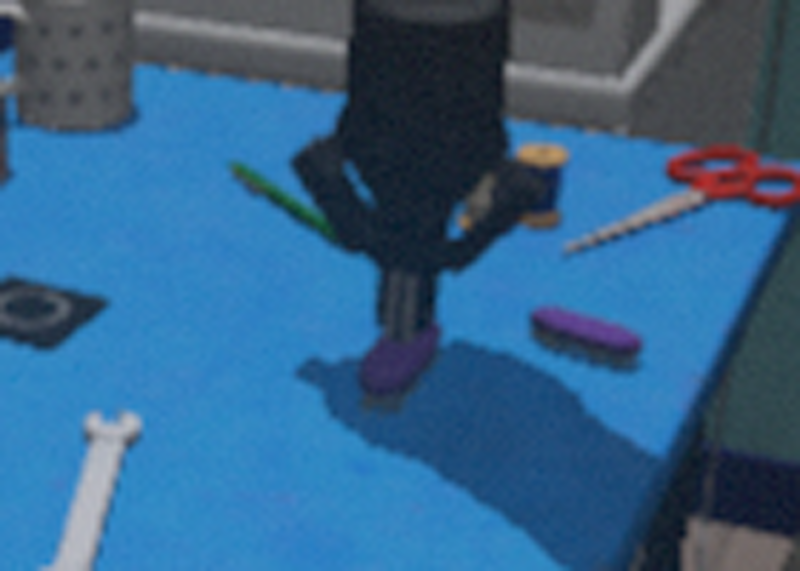

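arm_command(
  increments=[
    [[0, 0, -1.5], 0],
    [[0, 0, -3], 0],
    [[0, 0, -3], 0],
  ],
)

```text
time: 2.7
ee_pos: [0.402, -0.2861, 0.0926]
tcp_rot: [180.0, -0.1, -0.9]
wrist_force: [-0.1, -0.9, -1.2]
opening: 0.0001
```

Run:
```python
from h import *
c=wrist('w4')
rz=c['range_z']
for u in (276,290):
  for v in range(200,270,5):
    d=rz[v,u];p=np.linalg.inv(c['K'])@[u,v,1]*d;print((u,v),d.round(4),(c['R'].T@(p-c['t'])).round(4),(c['hand_eye']@[*p,1])[:3].round(4))
go(0,0,0,0)
```

```text
(276, 200) 0.2332 [ 0.3988 -0.272   0.0227] [-0.0036 -0.0141  0.0699]
(276, 205) 0.2342 [ 0.3987 -0.2758  0.0227] [-0.0037 -0.0103  0.0699]
(276, 210) 0.235 [ 0.3986 -0.2797  0.0229] [-0.0037 -0.0064  0.0698]
(276, 215) 0.2367 [ 0.3985 -0.2838  0.0222] [-0.0037 -0.0023  0.0704]
(276, 220) 0.2365 [ 0.3985 -0.2874  0.0234] [-0.0037  0.0013  0.0692]
(276, 225) 0.2369 [ 0.3984 -0.2912  0.024 ] [-0.0037  0.0051  0.0687]
(276, 230) 0.239 [ 0.3983 -0.2955  0.023 ] [-0.0038  0.0094  0.0696]
(276, 235) 0.2399 [ 0.3982 -0.2995  0.0231] [-0.0038  0.0134  0.0695]
(276, 240) 0.2417 [ 0.3981 -0.3039  0.0225] [-0.0038  0.0177  0.0701]
(276, 245) 0.2415 [ 0.398  -0.3075  0.0237] [-0.0038  0.0214  0.069 ]
(276, 250) 0.1452 [ 0.4002 -0.2752  0.1147] [-0.0019 -0.0109 -0.0221]
(276, 255) 0.1392 [ 0.4003 -0.2751  0.1209] [-0.0018 -0.011  -0.0283]
(276, 260) 0.1335 [ 0.4004 -0.275   0.1267] [-0.0017 -0.0111 -0.0341]
(276, 265) 0.1282 [ 0.4005 -0.2748  0.1321] [-0.0016 -0.0112 -0.0395]
(290, 200) 0.2333 [ 0.4093 -0.2722  0.0226] [ 0.0069 -0.0141  0.07  ]
(290, 205) 0.2342 [ 0.4092 -0.276   0.0227] [ 0.0069
[... 309 characters left out ...]
0.4091 -0.296   0.0221] [0.007  0.0097 0.0706]
(290, 235) 0.2404 [ 0.409  -0.2999  0.0227] [0.007  0.0136 0.0699]
(290, 240) 0.2406 [ 0.409  -0.3037  0.0235] [0.007  0.0174 0.0692]
(290, 245) 0.2423 [ 0.4089 -0.308   0.0229] [0.0071 0.0217 0.0697]
(290, 250) 0.144 [ 0.4067 -0.2749  0.1158] [ 0.0046 -0.0113 -0.0232]
(290, 255) 0.1389 [ 0.4066 -0.2751  0.1212] [ 0.0044 -0.0111 -0.0285]
(290, 260) 0.1336 [ 0.4064 -0.2751  0.1266] [ 0.0043 -0.011  -0.034 ]
(290, 265) 0.1291 [ 0.4063 -0.2753  0.1314] [ 0.0042 -0.0109 -0.0387]
t 2.75 pos [ 401.3 -285.6   90.1] rot [-180.    -0.    -0.9] F [ 0.4  0.3 -0.5] op -0.0005 q [-35.  -3. -12.  81.   0.  55.]
INC [-16.23 -11.17   3.61] roll -0.15 dist 501.0
```

View pics/w4.png

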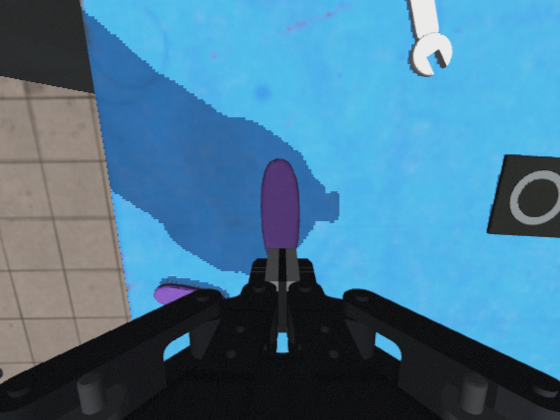

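The gripper shut at 0 mm without touching the brush. The wrist depth puts the shut fingertips about 20 mm behind the reported TCP, where the sheet says 11 mm ahead. I'll check how this depends on the opening before going down again.

Run:
```python
from h import *
c=pickle.load(open('w1.pkl','rb'))
rz=c['range_z'];Ki=np.linalg.inv(c['K'])
vv,uu=np.mgrid[240:345,100:460]
P=(Ki@np.stack([uu.ravel(),vv.ravel(),np.ones(uu.size)]))*rz[240:345,100:460].ravel()
T=(c['hand_eye']@np.vstack([P,np.ones(P.shape[1])]))[:3]
m=(T[2]<.05)&(P[2]>0)
i=np.argsort(-T[2]*m-(~m)*-9)[:1]
T=T[:,m];o=np.argsort(-T[2])[:400:40];print(T[:,o].T.round(4))
c=pickle.load(open('w2.pkl','rb'))
rz=c['range_z']
for v in range(244,300,6):
  for u in(252,262,308,318):
    d=rz[v,u];p=Ki@[u,v,1]*d;print((u,v),(c['hand_eye']@[*p,1])[:3].round(4),end=' ')
  print()
```

```text
[[ 0.0437  0.007  -0.0273]
 [-0.0421 -0.003  -0.029 ]
 [ 0.0431 -0.0025 -0.03  ]
 [ 0.0436  0.0006 -0.0306]
 [-0.042  -0.0069 -0.0312]
 [-0.0423 -0.001  -0.0318]
 [-0.0417  0.0043 -0.0322]
 [ 0.0437 -0.0072 -0.0327]
 [ 0.0437 -0.0055 -0.0331]
 [-0.0418  0.0105 -0.0335]]
(252, 244) [-0.0166 -0.0007  0.0125] (262, 244) [-0.0092 -0.0095 -0.0107] (308, 244) [ 0.0141 -0.0091 -0.0095] (318, 244) [ 0.0218 -0.0007  0.0126] 
(252, 250) [-0.0167  0.0029  0.0124] (262, 250) [-0.0085 -0.0108 -0.0218] (308, 250) [ 0.013  -0.0109 -0.0222] (318, 250) [0.0219 0.0027 0.0118] 
(252, 256) [-0.0168  0.0068  0.0126] (262, 256) [-0.008  -0.0113 -0.0303] (308, 256) [ 0.0124 -0.011  -0.0294] (318, 256) [0.0221 0.007  0.0131] 
(252, 262) [-0.0119 -0.0109 -0.0358] (262, 262) [-0.0076 -0.011  -0.036 ] (308, 262) [ 0.0119 -0.0111 -0.0362] (318, 262) [ 0.0171 -0.0073 -0.0277] 
(252, 268) [-0.0113 -0.0108 -0.0414] (262, 268) [-0.0073 -0.0107 -0.0414] (308, 268) [ 0.0114 -0.0108 -0.0415] (318, 268) [ 0.0166 -0.0069 -0.0331] 
(252, 274) [-0.0107 -0.0112 -0.0477] (262, 274) [-0.0069 -0.0108 -0.047 ] (308, 274) [ 0.011  -0.0108 -0.047 ] (318, 274) [ 0.0158 -0.0071 -0.0394] 
(252, 280) [-0.0104 -0.0108 -0.0519] (262, 280) [-0.0066 -0.0109 -0.0521] (308, 280) [ 0.0106 -0.011  -0.0523] (318, 280) [ 0.014  -0.0122 -0.0546] 
(252, 286) [-0.0098 -0.0115 -0.0579] (262, 286) [-0.0066 -0.0085 -0.0523] (308, 286) [ 0.01   -0.0123 -0.0594] (318, 286) [ 0.0131 -0.0137 -0.0619] 
(252, 292) [-0.0092 -0.0126 -0.0641] (262, 292) [-0.0066 -0.0063 -0.0528] (308, 292) [ 0.0098 -0.0112 -0.0615] (318, 292) [ 0.0131 -0.0119 -0.0627] 
(252, 298) [-0.009  -0.0115 -0.0659] (262, 298) [-0.0067 -0.0036 -0.0525] (308, 298) [ 0.0094 -0.0119 -0.0666] (318, 298) [ 0.0125 -0.0125 -0.0678]
```

arm_command(
  increments=[
    [[0, 0, 0], 0],
    [[0, 0, 0], 0],
    [[0, 0, 0], 0],
    [[0, 0, 0], 0],
  ],
  claw=-0.3,
)

```text
time: 3.15
ee_pos: [0.4009, -0.2853, 0.0893]
tcp_rot: [-179.9, 0.1, -0.9]
wrist_force: [0.1, -0.6, -0.5]
opening: 0.0553
```

Run:
```python
from h import *
c=wrist('w5')
rz=c['range_z'];Ki=np.linalg.inv(c['K'])
vv,uu=np.mgrid[230:345,100:460]
P=(Ki@np.stack([uu.ravel(),vv.ravel(),np.ones(uu.size)]))*rz[230:345,100:460].ravel()
T=(c['hand_eye']@np.vstack([P,np.ones(P.shape[1])]))[:3]
m=(T[2]<.05)&(P[2]>0);T=T[:,m];o=np.argsort(-T[2])[:400:20];print(T[:,o].T.round(4))
```

```text
[[ 0.0284 -0.0042 -0.0184]
 [ 0.0283  0.0078 -0.0199]
 [-0.0272  0.0032 -0.0205]
 [ 0.0284  0.0054 -0.0214]
 [-0.0268  0.0015 -0.0219]
 [ 0.0283 -0.0019 -0.0224]
 [ 0.0281  0.0051 -0.0229]
 [ 0.0281  0.0076 -0.0232]
 [ 0.0284  0.0043 -0.0235]
 [ 0.0284  0.0062 -0.0238]
 [ 0.0283  0.0045 -0.0241]
 [ 0.0316 -0.0109 -0.0246]
 [-0.0289 -0.011  -0.0249]
 [ 0.0283 -0.0017 -0.0252]
 [-0.027  -0.0013 -0.0255]
 [ 0.0283 -0.0089 -0.0258]
 [ 0.0282  0.0082 -0.026 ]
 [ 0.0317 -0.0106 -0.0262]
 [ 0.0307 -0.0108 -0.0267]
 [-0.027   0.0036 -0.0269]]
```

View pics/w5.png

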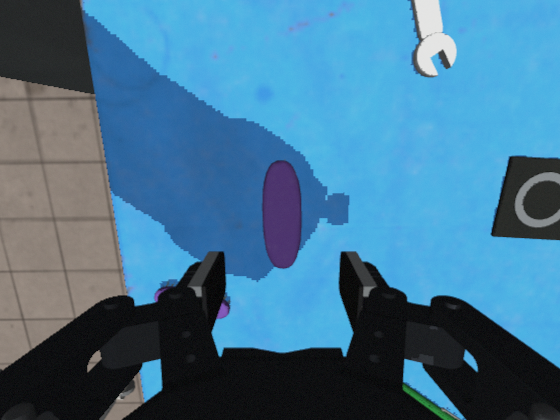

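Run:
```python
from h import *
c=pickle.load(open('w5.pkl','rb'))
hsv=cv2.cvtColor(c['frame'],cv2.COLOR_RGB2HSV);H,S,V=[hsv[...,i].astype(int) for i in range(3)]
for o in comps(c,(H>118)&(H<155)&(S>80),.02,1000):print(*o)
go(.4015,-.2845,-.012,-.9)
```

```text
[281.5 213.8] 3343.5 [ 401.2 -283.7] [83.4 28.3] 89.9
t 3.2 pos [ 401.  -285.4   89.5] rot [-1.799e+02  1.000e-01 -9.000e-01] F [ 0.4 -1.   0. ] op 0.0554 q [-35.  -3. -12.  81.   0.  55.]
INC [ 0.02 -0.03  4.06] roll -0.0 dist 101.0
```

arm_command(
  increments=[
    [[0.0, -0.05, 1.5], 0],
    [[0.0, -0.05, 2.8], 0],
    [[0.0, -0.05, 3.6], 0],
    [[0.0, -0.05, 4.0], 0],
    [[0.0, -0.05, 4.15], 0],
  ],
)

```text
time: 3.7
ee_pos: [0.4005, -0.2837, -0.0151]
tcp_rot: [-179.9, 0.1, -0.9]
wrist_force: [-0.6, 0.9, -0.2]
opening: 0.0555
```

arm_command(
  increments=[
    [[0, 0, 0], 0],
    [[0, 0, 0], 0],
    [[0, 0, 0], 0],
    [[0, 0, 0], 0],
  ],
  claw=1,
  force=40,
)

```text
time: 4.1
ee_pos: [0.4011, -0.2842, -0.014]
tcp_rot: [-179.9, 0.0, -0.9]
wrist_force: [-0.9, 0.4, 7.0]
opening: 0.0278
```

Run:
```python
from h import *
go(.402,-.285,.12,-.9)
go(.645,.02,.13,3.5)
```

```text
t 4.1 pos [ 401.1 -284.2  -14. ] rot [-179.9    0.    -0.9] F [-0.9  0.4  7. ] op 0.0278 q [-35.  -1. -22.  69.   0.  56.]
INC [ 0.03  0.03 -5.36] roll -0.0 dist 134.0
t 4.1 pos [ 401.1 -284.2  -14. ] rot [-179.9    0.    -0.9] F [-0.9  0.4  7. ] op 0.0278 q [-35.  -1. -22.  69.   0.  56.]
INC [  9.56 -12.33  -5.75] roll -0.73 dist 416.0
```

arm_command(
  increments=[
    [[0, 0, -1], 0],
    [[0, 0, -3], 0],
    [[0, 0, -5], 0],
    [[1, -1.5, -5.75], 0],
    [[2, -3, -5.75], -0.2],
  ],
)

```text
time: 4.6
ee_pos: [0.4543, -0.2108, 0.1341]
tcp_rot: [179.9, -0.3, 0.1]
wrist_force: [1.0, -0.1, -1.4]
opening: 0.0279
```

Run:
```python
from h import *
go(.645,.02,.13,3.5)
```

```text
t 4.6 pos [ 454.3 -210.8  134.1] rot [ 1.799e+02 -3.000e-01  1.000e-01] F [ 1.  -0.1 -1.4] op 0.0279 q [-25.  -3.  -7.  86.   0.  65.]
INC [ 7.65 -9.21  0.19] roll -0.56 dist 299.0
```

arm_command(
  increments=[
    [[1.2, -1.5, 0.1], -0.1],
    [[2.5, -3, 0.1], -0.2],
    [[3.7, -4.5, 0.1], -0.3],
    [[4.9, -6, 0.1], -0.4],
    [[6.1, -7.4, 0.15], -0.5],
  ],
)

```text
time: 5.1
ee_pos: [0.6076, -0.0234, 0.1313]
tcp_rot: [179.9, -0.4, 3.2]
wrist_force: [1.8, -0.1, -0.4]
opening: 0.0276
```

arm_command(
  increments=[
    [[1, -1, 0], 0],
    [[1.5, -1.6, 0], 0],
    [[1.5, -1.6, 0], 0],
  ],
)

```text
time: 5.4
ee_pos: [0.6438, 0.021, 0.1306]
tcp_rot: [179.9, -0.3, 3.3]
wrist_force: [-0.7, -1.0, -0.6]
opening: 0.028
```

Run:
```python
from h import *
c=wrist('w6')
go(.6535,.1,.03,3.5)
f=c['frame'].astype(int);g=f.max(2)
hsv=cv2.cvtColor(c['frame'],cv2.COLOR_RGB2HSV);H,S,V=[hsv[...,i].astype(int) for i in range(3)]
pad=cv2.morphologyEx(((V<70)).astype(np.uint8),cv2.MORPH_OPEN,np.ones((3,3)))
for o in comps(c,pad,.004,800):print('dark',*o)
for o in comps(c,(S<60)&(V>80)&(V<190),.004,500):print('grey',*o)
for o in comps(c,(H>118)&(H<155)&(S>80),.13,500):print('purple',*o)
```

```text
t 5.45 pos [643.   19.6 130.9] rot [179.9  -0.3   3.3] F [-0.4 -1.3 -0.6] op 0.0276 q [ 2. 17. 14. 87. -0. 89.]
INC [ 0.58 -3.2   4.03] roll -0.04 dist 129.0
dark [282.7 353. ] 54430.5 [ 654.3 -134.6] [644.5 203.2] 3.0
dark [302.1 106.6] 7470.0 [658.2 102.3] [ 52.7 104.2] 3.4
grey [ 99.7 115.3] 1223.0 [478.3  87.1] [67.8 46.8] 44.4
grey [302.7 107.6] 3611.0 [658.7 103.1] [32.6 87.6] 3.4
grey [509.5 215.6] 28798.5 [852.7   7.3] [118.5 383.4] 16.4
purple [281.4 273.9] 9448.0 [645.3   6.7] [ 38.4 101.8] 5.0
```

View pics/w6.png

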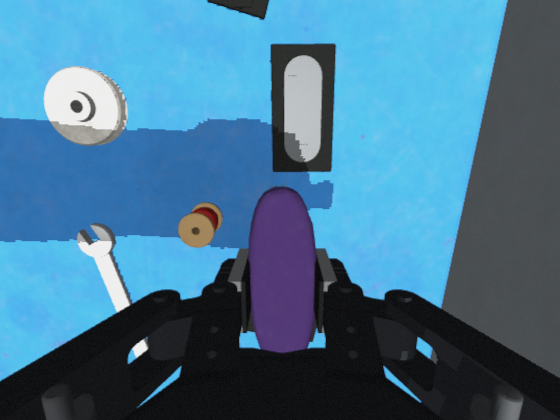

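Run:
```python
from h import *
c=pickle.load(open('w6.pkl','rb'))
hsv=cv2.cvtColor(c['frame'],cv2.COLOR_RGB2HSV);H,S,V=[hsv[...,i].astype(int) for i in range(3)]
rz=c['range_z'];Ki=np.linalg.inv(c['K'])
for p in((282,230),(282,280),(282,330)):
  print((c['R'].T@(Ki@[*p,1]*rz[p[1],p[0]]-c['t'])).round(4))
for z in(.16,.166):
  for o in comps(c,(H>118)&(H<155)&(S>80),z,500):print('purple',*o)
go(.6585,.1026,.06,3.4)
```

```text
[0.6429 0.0467 0.168 ]
[0.6443 0.0241 0.1675]
[ 0.6457 -0.0007  0.1673]
purple [281.4 273.9] 9448.0 [644.3  21.8] [31.2 82.5] 5.0
purple [281.4 273.9] 9448.0 [644.1  24.8] [29.7 78.6] 5.0
t 5.45 pos [643.   19.6 130.9] rot [179.9  -0.3   3.3] F [-0.4 -1.3 -0.6] op 0.0276 q [ 2. 17. 14. 87. -0. 89.]
INC [ 0.79 -3.29  2.83] roll -0.02 dist 110.0
```

arm_command(
  increments=[
    [[0.4, -1.7, 0.5], 0.1],
    [[0.79, -3.28, 1], 0.2],
    [[0.79, -3.28, 2.5], 0.2],
    [[0.79, -3.28, 4], 0.2],
    [[0.79, -3.28, 5], 0.2],
  ],
)

```text
time: 5.95
ee_pos: [0.6572, 0.1015, 0.0032]
tcp_rot: [179.9, -0.2, 2.1]
wrist_force: [-0.4, 0.1, -0.5]
opening: 0.0277
```

Run:
```python
from h import *
go(.6584,.1021,-.009,2.2)
```

```text
t 5.95 pos [657.2 101.5   3.2] rot [179.9  -0.2   2.1] F [-0.4  0.1 -0.5] op 0.0277 q [ 9. 22.  6. 74. -0. 97.]
INC [ 0.05 -0.02  0.49] roll -0.02 dist 12.0
```

arm_command(
  increments=[
    [[0.05, -0.02, 0.25], 0],
    [[0.05, -0.02, 0.48], 0],
    [[0.05, -0.02, 0.48], 0],
  ],
)

```text
time: 6.25
ee_pos: [0.6588, 0.1014, -0.008]
tcp_rot: [179.9, -0.2, 2.0]
wrist_force: [-0.5, -0.7, -0.3]
opening: 0.0278
```

arm_command(
  increments=[
    [[0, 0, 0], 0],
    [[0, 0, 0], 0],
    [[0, 0, 0], 0],
  ],
  claw=-0.3,
)

```text
time: 6.55
ee_pos: [0.6595, 0.1015, -0.0067]
tcp_rot: [179.9, -0.3, 2.0]
wrist_force: [-0.1, 0.2, 0.9]
opening: 0.0554
```

Run:
```python
from h import *
go(.471,.0,.12,5)
```

```text
t 6.55 pos [659.5 101.5  -6.7] rot [179.9  -0.3   2. ] F [-0.1  0.2  0.9] op 0.0554 q [ 9. 22.  5. 73. -0. 97.]
INC [-7.65  3.8  -5.1 ] roll -0.5 dist 249.0
```

arm_command(
  increments=[
    [[0, 0, -1], 0],
    [[0, 0, -3], 0],
    [[0, 1.5, -5], 0],
    [[0, 3, -6], 0],
    [[0, 3, -6], 0],
  ],
)

```text
time: 7.05
ee_pos: [0.663, 0.0237, 0.1493]
tcp_rot: [179.8, -0.8, 1.9]
wrist_force: [-0.2, 0.9, 0.8]
opening: 0.0553
```

```bash
cat >> h.py <<'E'
def masks(c):
    hsv=cv2.cvtColor(c['frame'],cv2.COLOR_RGB2HSV);H,S,V=[hsv[...,i].astype(int) for i in range(3)]
    return dict(dark=V<70,grey=(S<60)&(V>80)&(V<190),purple=(H>118)&(H<155)&(S>80),white=(S<60)&(V>=150),nonblue=~((H>95)&(H<116)&(S>100)))
E
python3 - <<'E'
from h import *
c=wrist('w7');M=masks(c)
go(.471,.092,.12,5)
P=c
for o in comps(c,M['purple'],.024,300):print('purple',*o)
for o in comps(c,M['dark']|M['purple']|M['grey'],.004,800):print('dark+',*o)
E
```

```text
t 7.1 pos [662.7  24.4 147.4] rot [179.9  -0.7   1.9] F [-0.8 -0.8 -0.5] op 0.0558 q [ 2. 19. 19. 89. -0. 90.]
INC [-7.59 -2.95  1.  ] roll -0.52 dist 205.0
purple [278.5 111.5] 2829.0 [659.9 101.8] [28.8 83.5] 2.5
dark+ [ 84.  120.9] 1491.0 [477.6  87. ] [68.6 47.8] 41.9
dark+ [276.3 109.7] 6549.5 [658.2 102.6] [ 52.9 104.6] 3.7
dark+ [380.6 267.8] 94968.0 [673.  -27.8] [687.9 455.2] 1.0
dark+ [214.8  10.4] 1151.5 [601.2 187.5] [22.3 47. ] 78.3
```

View pics/w7.png

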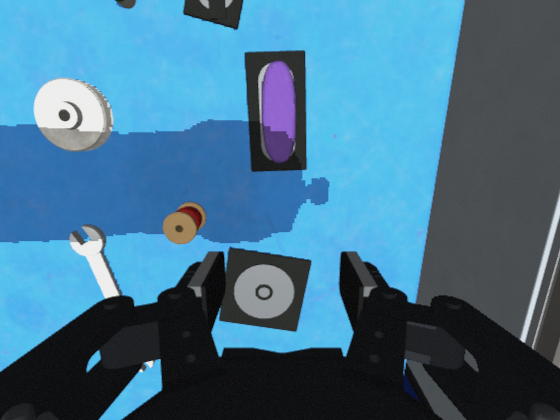

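Run:
```python
from h import *
go(.475,.03,.12,2)
```

```text
t 7.1 pos [662.7  24.4 147.4] rot [179.9  -0.7   1.9] F [-0.8 -0.8 -0.5] op 0.0558 q [ 2. 19. 19. 89. -0. 90.]
INC [-7.51 -0.47  1.01] roll -0.02 dist 190.0
```

arm_command(
  increments=[
    [[-1.9, -0.1, 0.3], 0],
    [[-3.8, -0.2, 0.6], 0],
    [[-5.7, -0.3, 1], 0],
    [[-7.5, -0.5, 1], 0],
    [[-7.5, -0.5, 1], 0],
  ],
  claw=-1,
)

```text
time: 7.6
ee_pos: [0.4697, 0.0315, 0.1187]
tcp_rot: [179.9, -0.4, 1.9]
wrist_force: [1.0, -1.1, 0.3]
opening: 0.0855
```

Run:
```python
from h import *
c=wrist('w8');M=masks(c)
go(.475,.092,.12,2)
for o in comps(c,M['white'],.022,500):print('white',*o)
for o in comps(c,M['nonblue'],.018,500):print('nb',*o)
```

```text
t 7.65 pos [472.7  31.5 119.6] rot [179.9  -0.6   1.9] F [ 0.7 -0.3  0.7] op 0.0853 q [  4.  -7. -12.  84.  -0.  92.]
INC [ 0.17 -2.42 -0.02] roll -0.01 dist 61.0
white [286.1 295.8] 1639.0 [482.8 -55.7] [ 30.5 103.9] 21.8
white [291.1 123.8] 2758.0 [479.4 102.4] [42.1 60.8] 57.2
nb [288.5 130.6] 4734.0 [474.5  94.9] [61.4 61.7] 46.7
nb [505.9 125.3] 8489.5 [651.1 102.5] [57.6 99.2] 3.6
nb [457.5  14.1] 1781.0 [594.1 185. ] [25.4 44.8] 78.0
nb [223.5 298.2] 71999.5 [474.   -5.7] [586.3 382.1] 1.4
```

View pics/w8.png

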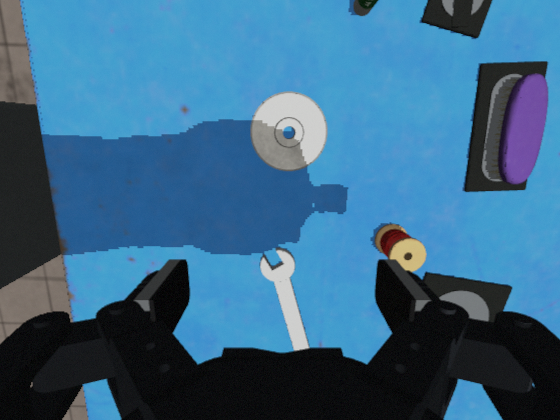

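Run:
```python
from h import *
go(.4745,.095,-.019,1.9)
```

```text
t 7.65 pos [472.7  31.5 119.6] rot [179.9  -0.6   1.9] F [ 0.7 -0.3  0.7] op 0.0853 q [  4.  -7. -12.  84.  -0.  92.]
INC [ 0.1  -2.55  5.54] roll 0.0 dist 152.0
```

arm_command(
  increments=[
    [[0.1, -1.5, 0.3], 0],
    [[0.1, -2.55, 1.5], 0],
    [[0.1, -2.55, 3.2], 0],
    [[0.1, -2.55, 4.6], 0],
    [[0.1, -2.55, 5.2], 0],
  ],
)

```text
time: 8.15
ee_pos: [0.4729, 0.0955, -0.0148]
tcp_rot: [179.8, -0.3, 2.0]
wrist_force: [-0.1, 0.1, -0.3]
opening: 0.0855
```

Run:
```python
from h import *
go(.4745,.095,-.019,1.9)
```

```text
t 8.15 pos [472.9  95.5 -14.8] rot [179.8  -0.3   2. ] F [-0.1  0.1 -0.3] op 0.0855 q [ 12.  -2. -23.  69.  -0. 100.]
INC [0.06 0.02 0.17] roll 0.01 dist 5.0
```

arm_command(
  increments=[
    [[0.06, 0.02, 0.17], 0],
    [[0.06, 0.02, 0.17], 0],
    [[0.06, 0.02, 0.17], 0],
    [[0.06, 0.02, 0.17], 0],
    [[0.06, 0.02, 0.17], 0],
  ],
  claw=1,
  force=50,
)

```text
time: 8.65
ee_pos: [0.4749, 0.0952, -0.0187]
tcp_rot: [179.8, -0.4, 2.0]
wrist_force: [-0.1, 0.4, -2.1]
opening: 0.0596
```

Run:
```python
from h import *
wrist('w9')
go(.474,.09,.1,1.9)
go(.645,-.084,.1,1.9)
```

```text
t 8.7 pos [474.8  95.1 -18.8] rot [179.8  -0.4   2. ] F [ 0.2 -0.1 -1.2] op 0.0598 q [ 11.  -2. -23.  68.  -0.  99.]
INC [-0.01  0.22 -4.75] roll 0.01 dist 119.0
t 8.7 pos [474.8  95.1 -18.8] rot [179.8  -0.4   2. ] F [ 0.2 -0.1 -1.2] op 0.0598 q [ 11.  -2. -23.  68.  -0.  99.]
INC [ 6.59  7.41 -4.69] roll 0.01 dist 274.0
```

View pics/w9.png

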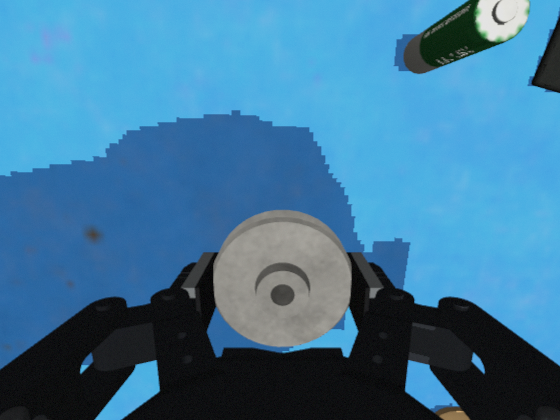

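Run:
```python
from h import *
c=pickle.load(open('w9.pkl','rb'))
print('pulley top ctr',ray(c,282,283,.022).round(4),ray(c,213,283,.022).round(4),ray(c,351,283,.022).round(4),ray(c,282,346,.022).round(4),ray(c,282,220,.022).round(4))
c=pickle.load(open('w7.pkl','rb'))
g=c['frame'].max(2);m=np.zeros(g.shape,bool);m[250:330,225:312]=1
for o in comps(c,m&(g>90)&masks(c)['grey'],.004,300):print('disc',*o)
for p in((234,248),(311,262),(297,331),(221,317)):print(ray(c,*p,.004).round(4))
for n in('w6','w7','w8'):
    c=pickle.load(open(n+'.pkl','rb'))
    d=cv2.cvtColor(c['frame'],cv2.COLOR_RGB2GRAY);print(n,[x for x in comps(c,masks(c)['dark']|masks(c)['grey'],.004,300) if x[1]<9000][:6])
```

```text
pulley top ctr [0.4754 0.0989 0.022 ] [0.4468 0.098  0.022 ] [0.5041 0.0998 0.022 ] [0.4765 0.0683 0.022 ] [0.4745 0.1262 0.022 ]
disc [263.5 291.1] 2512.0 [649.8 -81.8] [65.1 64.9] 89.6
[ 0.6178 -0.032   0.004 ]
[ 0.6987 -0.0456  0.004 ]
[ 0.6878 -0.13    0.004 ]
[ 0.6028 -0.1141  0.004 ]
w6 [(array([ 99.7, 115.3]), 1223.0, array([478.3,  87.1]), array([67.8, 46.8]), 44.4), (array([302.1, 106.6]), 7474.0, array([658.2, 102.3]), array([ 52.9, 104.2]), 3.6), (array([240.7,   5.1]), 555.5, array([601.1, 177.2]), array([47.9, 12.7]), 3.4)]
w7 [(array([ 84. , 120.9]), 1491.0, array([477.6,  87. ]), array([68.6, 47.8]), 41.9), (array([276.3, 109.7]), 6549.5, array([658.2, 102.6]), array([ 52.9, 104.6]), 3.7), (array([214.8,  10.4]), 1151.5, array([601.2, 187.5]), array([22.3, 47. ]), 78.3)]
w8 [(array([288.5, 130.9]), 4656.0, array([474.9,  94.4]), array([63.9, 64. ]), 2.0), (array([499.3, 125.6]), 5018.0, array([657.4, 102.6]), array([ 54.2, 104.8]), 3.6), (array([457.3,  14.2]), 1811.5, array([600.8, 189.4]), array([27. , 47.7]), 78.6)]
```

arm_command(
  increments=[
    [[0, 0, -1], 0],
    [[0, 0, -2.8], 0],
    [[0, 0, -4.6], 0],
    [[0.5, 0.5, -5], 0],
    [[1.2, 1.5, -5], 0],
  ],
)

```text
time: 9.2
ee_pos: [0.5069, 0.0598, 0.1099]
tcp_rot: [179.9, -0.7, 2.1]
wrist_force: [0.1, -0.1, -2.1]
opening: 0.0595
```

Run:
```python
from h import *
for n,ps in(('w9',((282,225),(240,283),(325,283),(282,335),(282,214),(282,270))),('w8',((270,131),(310,131),(288,105),(288,160)))):
    c=pickle.load(open(n+'.pkl','rb'));rz=c['range_z'];Ki=np.linalg.inv(c['K'])
    for p in ps: print(n,p,(c['R'].T@(Ki@[*p,1]*rz[p[1],p[0]]-c['t'])).round(4))
    go(.65,-.082,.1,1.9)
f=c['frame']
```

```text
w9 (282, 225) [0.4746 0.1229 0.018 ]
w9 (240, 283) [0.4576 0.0965 0.0185]
w9 (325, 283) [0.4941 0.0969 0.0171]
w9 (282, 335) [0.4765 0.0694 0.0159]
w9 (282, 214) [0.4747 0.1238 0.0046]
w9 (282, 270) [0.4752 0.1054 0.0232]
t 9.2 pos [506.9  59.8 109.9] rot [179.9  -0.7   2.1] F [ 0.1 -0.1 -2.1] op 0.0595 q [ 7. -2. -9. 82. -0. 95.]
INC [5.51 5.88 0.47] roll 0.03 dist 202.0
w8 (270, 131) [0.4595 0.0949 0.0149]
w8 (310, 131) [0.4918 0.096  0.0171]
w8 (288, 105) [0.4733 0.1153 0.0167]
w8 (288, 160) [0.475  0.0722 0.0159]
t 9.2 pos [506.9  59.8 109.9] rot [179.9  -0.7   2.1] F [ 0.1 -0.1 -2.1] op 0.0595 q [ 7. -2. -9. 82. -0. 95.]
INC [5.51 5.88 0.47] roll 0.03 dist 202.0
```

arm_command(
  increments=[
    [[1.3, 1.4, 0], 0],
    [[2.6, 2.8, 0], 0],
    [[4, 4.2, 0], 0],
    [[5.5, 5.9, 0], 0],
    [[5.5, 5.9, 0.2], 0],
  ],
)

```text
time: 9.7
ee_pos: [0.6524, -0.0865, 0.1054]
tcp_rot: [179.8, -0.7, 1.9]
wrist_force: [-1.6, 0.8, -2.5]
opening: 0.0595
```

Run:
```python
from h import *
go(.6495,-.0823,-.014,1.9)
```

```text
t 9.7 pos [652.4 -86.5 105.4] rot [179.8  -0.7   1.9] F [-1.6  0.8 -2.5] op 0.0595 q [-8. 18. 13. 84. -0. 81.]
INC [-0.17 -0.19  4.77] roll 0.0 dist 120.0
```

arm_command(
  increments=[
    [[-0.17, -0.19, 1], 0],
    [[-0.17, -0.19, 2.4], 0],
    [[-0.17, -0.19, 3.6], 0],
    [[-0.17, -0.19, 4.3], 0],
    [[-0.17, -0.19, 4.3], 0],
  ],
)

```text
time: 10.2
ee_pos: [0.6472, -0.0817, -0.0055]
tcp_rot: [179.9, -0.4, 1.9]
wrist_force: [-0.6, -0.1, -1.5]
opening: 0.0594
```

Run:
```python
from h import *
go(.6495,-.0823,-.014,1.9)
```

```text
t 10.2 pos [647.2 -81.7  -5.5] rot [179.9  -0.4   1.9] F [-0.6 -0.1 -1.5] op 0.0594 q [-7. 20.  3. 73. -0. 81.]
INC [0.09 0.02 0.34] roll 0.0 dist 9.0
```

arm_command(
  increments=[
    [[0.09, 0.02, 0.17], 0],
    [[0.09, 0.02, 0.34], 0],
    [[0.09, 0.02, 0.34], 0],
    [[0.09, 0.02, 0.34], 0],
  ],
)

```text
time: 10.6
ee_pos: [0.6499, -0.0822, -0.0132]
tcp_rot: [179.9, -0.4, 1.9]
wrist_force: [0.1, -0.1, -1.9]
opening: 0.0591
```

arm_command(
  increments=[
    [[0, 0, 0], 0],
    [[0, 0, 0], 0],
    [[0, 0, 0], 0],
  ],
  claw=-1,
)

```text
time: 10.9
ee_pos: [0.6502, -0.0822, -0.0126]
tcp_rot: [179.9, -0.5, 1.9]
wrist_force: [0.1, -1.0, -0.2]
opening: 0.0853
```

arm_command(
  increments=[
    [[0, 0, -1], 0],
    [[0, 0, -3], 0],
    [[0, 1.5, -4.5], 0],
    [[0, 3, -6], 0],
    [[0, 3, -6], 0],
  ],
)

```text
time: 11.4
ee_pos: [0.653, -0.1606, 0.1432]
tcp_rot: [179.7, -0.9, 1.8]
wrist_force: [0.4, 0.4, 0.8]
opening: 0.0853
```

Run:
```python
from h import *
c=wrist('w10');M=masks(c)
go(.48,-.1,.12,15)
for o in comps(c,M['nonblue'],.004,800):print('nb',*o)
g=cv2.cvtColor(c['frame'],cv2.COLOR_RGB2GRAY)
```

```text
t 11.45 pos [ 652.6 -159.5  141.2] rot [179.8  -0.8   1.8] F [-0.3  0.4  0.4] op 0.0854 q [-14.  20.  20.  89.  -0.  75.]
INC [-6.84 -2.6   0.74] roll -2.21 dist 184.0
nb [235.6 301.8] 3148.0 [ 610.1 -276.9] [65.1 64.5] 85.8
nb [317.9 361.1] 51436.5 [ 666.  -329.3] [675.6 209. ] 0.7
nb [277.1 109.8] 9360.0 [649.4 -81.5] [86.8 86.6] 81.9
nb [ 96.3 114.7] 4351.0 [489.6 -97. ] [ 36.1 182.1] 17.5
nb [512.  163.7] 27875.5 [ 863.2 -133.4] [119.3 308.9] 15.1
nb [186.4   9.3] 886.0 [569.4  -4.8] [40.3 20. ] 2.1
```

View pics/w10.png

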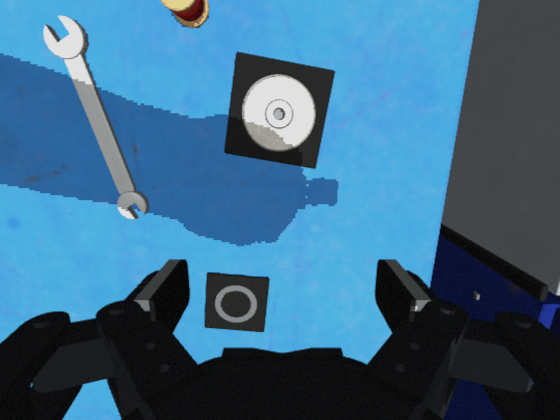

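Run:
```python
from h import *
c=pickle.load(open('w10.pkl','rb'))
M=masks(c)
for o in comps(c,M['nonblue'],.008,3000):print('nb',*o)
M['x']=M['white'];m=np.zeros(M['white'].shape,bool);m[65:160,235:325]=1
for o in comps(c,m&(cv2.cvtColor(c['frame'],cv2.COLOR_RGB2GRAY)>75),.021,800):print('pul',*o)
go(.4895,-.097,.05,17.5)
```

```text
nb [235.6 301.8] 3148.0 [ 610.6 -274.4] [64.2 63.6] 85.8
nb [317.9 361.1] 51436.5 [ 665.8 -326.1] [666.5 206.2] 0.7
nb [277.1 109.8] 9360.0 [649.4 -81.7] [85.6 85.5] 81.9
nb [ 96.3 114.7] 4351.0 [491.8 -97. ] [ 35.6 179.6] 17.5
nb [512.  163.7] 27875.5 [ 860.3 -132.9] [117.7 304.8] 15.1
pul [278.3 112.2] 4389.5 [650.4 -82.6] [62.8 62.1] 1.7
t 11.45 pos [ 652.6 -159.5  141.2] rot [179.8  -0.8   1.8] F [-0.3  0.4  0.4] op 0.0854 q [-14.  20.  20.  89.  -0.  75.]
INC [-6.49 -2.72  3.55] roll -2.62 dist 197.0
```

arm_command(
  increments=[
    [[-1.7, -0.8, 0.2], -0.8],
    [[-3.4, -1.6, 0.6], -1.6],
    [[-5, -2.3, 1], -2.4],
    [[-6.45, -2.72, 2], -2.62],
    [[-6.45, -2.72, 2.7], -2.62],
  ],
  claw=0,
)

```text
time: 11.95
ee_pos: [0.4848, -0.0947, 0.068]
tcp_rot: [179.7, -0.4, 17.6]
wrist_force: [1.2, -0.0, -0.3]
opening: 0.0426
```

Run:
```python
from h import *
c=wrist('w11');M=masks(c)
go(.4905,-.097,-.015,17.5)
for v in (150,170,190,200,230,240,260,280):
    r=np.where(~((lambda h:(h[...,0]>95)&(h[...,0]<116)&(h[...,1]>100))(cv2.cvtColor(c['frame'],cv2.COLOR_RGB2HSV)))[v,230:340])[0]+230
    print(v,r.min() if len(r) else None,r.max() if len(r) else None)
```

```text
t 12.0 pos [486.1 -95.1  66. ] rot [179.7  -0.4  17.6] F [ 0.1  0.3 -3.2] op 0.0428 q [-11.  -3. -15.  78.  -0.  61.]
INC [0.12 0.11 3.24] roll 0.01 dist 81.0
150 276 298
170 276 298
190 275 297
200 275 297
230 275 296
240 275 295
260 230 339
280 230 339
```

View pics/w11.png

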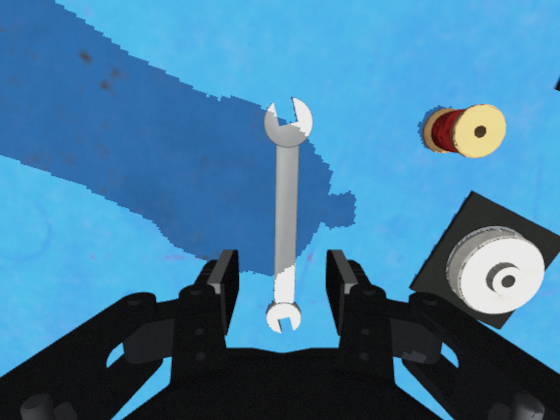

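Run:
```python
from h import *
c=pickle.load(open('w11.pkl','rb'))
a=ray(c,288.5,97,.006);b=ray(c,283.5,334,.006);print(a,b,(a+b)/2,np.linalg.norm(a-b),np.degrees(np.arctan2(*(a-b)[1::-1])))
p=ray(c,287,150,.008);q=ray(c,285,240,.008);print(np.degrees(np.arctan2(*(p-q)[1::-1])))
m=(a+b)/2
go(m[0],m[1],-.016,17.5)
```

```text
[ 0.46429591 -0.0114724   0.006     ] [ 0.51658008 -0.18647735  0.006     ] [ 0.490438   -0.09897487  0.006     ] 0.1826482078082054 106.63394987026176
106.54982667949501
t 12.0 pos [486.1 -95.1  66. ] rot [179.7  -0.4  17.6] F [ 0.1  0.3 -3.2] op 0.0428 q [-11.  -3. -15.  78.  -0.  61.]
INC [0.1  0.19 3.28] roll 0.01 dist 82.0
```

arm_command(
  increments=[
    [[0.1, 0.18, 1.2], 0.12],
    [[0.1, 0.18, 2.2], 0.12],
    [[0.1, 0.18, 2.9], 0.12],
    [[0.1, 0.18, 3.15], 0.12],
    [[0.1, 0.18, 3.2], 0.12],
  ],
  claw=0.2,
)

```text
time: 12.5
ee_pos: [0.4902, -0.0984, -0.0145]
tcp_rot: [179.8, -0.3, 16.9]
wrist_force: [0.3, 0.8, 0.2]
opening: 0.0343
```

Run:
```python
from h import *
c=wrist('w12')
go(.4905,-.0985,-.017,16.8)
```

```text
t 12.55 pos [490.6 -98.5 -13.9] rot [179.8  -0.4  16.8] F [0.8 0.2 0.3] op 0.0343 q [-11.  -0. -21.  69.  -0.  62.]
INC [-0.01 -0.    0.12] roll 0.01 dist 3.0
```

View pics/w12.png

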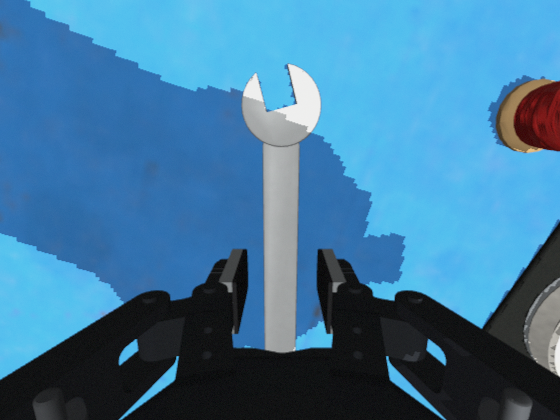

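arm_command(
  increments=[
    [[0, 0, 0.12], 0],
    [[0, 0, 0.16], 0],
  ],
)

```text
time: 12.75
ee_pos: [0.4917, -0.0987, -0.0154]
tcp_rot: [179.7, -0.5, 16.8]
wrist_force: [-8.9, 2.7, 23.4]
opening: 0.0344
```

arm_command(
  increments=[
    [[0, 0, 0], 0],
    [[0, 0, 0], 0],
    [[0, 0, 0], 0],
  ],
  claw=1,
  force=50,
)

```text
time: 13.05
ee_pos: [0.4929, -0.0988, -0.0134]
tcp_rot: [179.6, -0.7, 16.9]
wrist_force: [-1.7, 0.1, 10.9]
opening: 0.0136
```

arm_command(
  increments=[
    [[0, 0, -1], 0],
    [[0, 0, -2.5], 0],
    [[0, 0, -4], 0],
    [[0, 0, -5.5], 0],
    [[0, 0, -5.5], 0],
  ],
)

```text
time: 13.55
ee_pos: [0.4936, -0.0989, 0.1299]
tcp_rot: [179.4, -1.1, 16.9]
wrist_force: [-0.0, -0.3, -1.3]
opening: 0.014
```

Run:
```python
from h import *
c=wrist('w13')
go(.617,.18,.13,-12.3)
```

```text
t 13.6 pos [492.8 -98.7 127. ] rot [179.5  -0.9  16.9] F [ 0.1 -0.2 -1.9] op 0.014 q [-11.  -4.  -8.  84.  -0.  62.]
INC [ 7.99 -9.23 -0.07] roll 4.86 dist 305.0
```

View pics/w13.png

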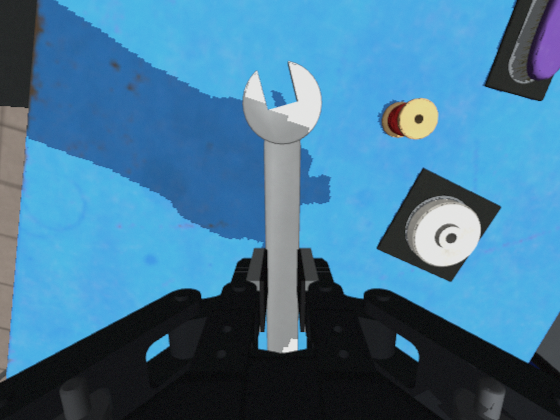

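arm_command(
  increments=[
    [[1.3, -1.5, 0], 0.9],
    [[2.6, -3, 0], 1.8],
    [[3.9, -4.5, 0], 2.7],
    [[5.2, -6, 0], 3.6],
    [[6.4, -7.5, 0], 4.5],
  ],
)

```text
time: 14.1
ee_pos: [0.5918, 0.1291, 0.1263]
tcp_rot: [179.9, -1.0, -10.4]
wrist_force: [0.3, -0.7, -1.3]
opening: 0.0142
```

arm_command(
  increments=[
    [[0.7, -1.4, 0], 0.35],
    [[1, -2.2, 0], 0.35],
    [[1, -2.2, 0], 0.35],
  ],
)

```text
time: 14.4
ee_pos: [0.6265, 0.1812, 0.1239]
tcp_rot: [179.9, -0.9, -12.3]
wrist_force: [0.1, -0.8, -2.0]
opening: 0.014
```

Run:
```python
from h import *
c=wrist('w14');M=masks(c)
go(.62,.273,.03,-12.3)
for o in comps(c,M['nonblue'],.004,800):print('nb',*o)
for o in comps(c,M['dark'],.004,800):print('dark',*o)
```

```text
t 14.45 pos [625.9 179.7 124.4] rot [179.9  -0.9 -12.4] F [-1.  -0.8 -0.5] op 0.0144 q [ 16.  17.  14.  86.  -1. 119.]
INC [-1.09 -3.6   3.75] roll -0.01 dist 133.0
nb [344.2 237.2] 104302.0 [625.9 139.1] [417.2 629.7] 76.7
dark [291.3 352.5] 57912.5 [605.4  51.9] [238.1 629.7] 76.7
dark [267.6  53.3] 1510.5 [642.8 303.2] [80.  14.2] 78.2
dark [231.6 121.6] 3555.0 [611.6 262.8] [172.   36.1] 77.8
```

View pics/w14.png

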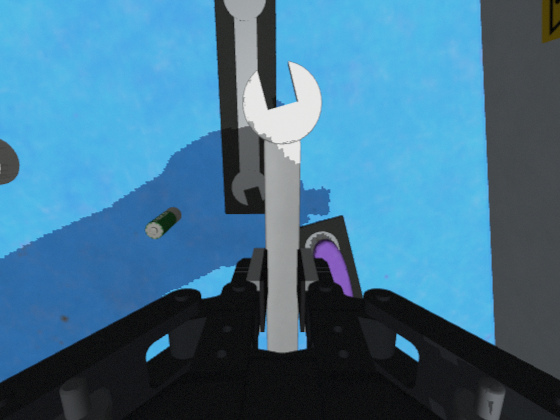

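arm_command(
  increments=[
    [[0.2, -0.6, 0], 0],
    [[0.4, -1.2, 0], 0],
    [[0.4, -1.2, 0], 0],
  ],
)

```text
time: 14.75
ee_pos: [0.642, 0.2068, 0.1235]
tcp_rot: [179.8, -0.8, -12.4]
wrist_force: [-0.4, -0.2, -0.8]
opening: 0.014
```

Run:
```python
from h import *
c=wrist('w15');M=masks(c)
go(.62,.273,.03,-12.3)
for o in comps(c,M['dark'],.004,800):print('dark',*o)
```

```text
t 14.8 pos [641.7 206.1 123.7] rot [179.8  -0.8 -12.4] F [-0.1 -0.3 -0.8] op 0.0144 q [ 18.  21.  19.  87.  -1. 120.]
INC [-1.47 -2.44  3.72] roll -0.01 dist 117.0
dark [290.7 357.6] 55926.0 [616.9  63.7] [209.2 629.2] 76.8
dark [235.5 120.4] 6648.0 [619.8 274.3] [198.1  47.1] 77.8
```

View pics/w15.png

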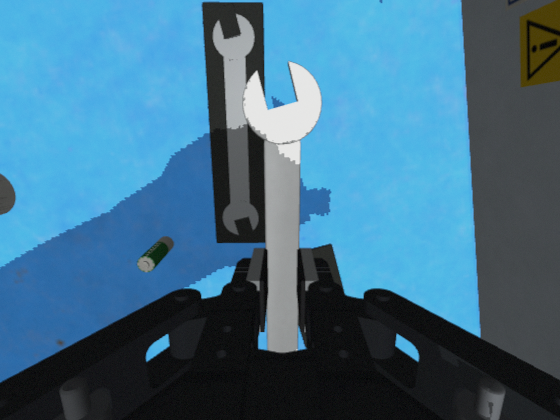

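Run:
```python
from h import *
c=pickle.load(open('w15.pkl','rb'))
for p in((203,2),(263,2),(217,242)):print(ray(c,*p,.004).round(4))
a=ray(c,233.5,14,.004);b=ray(c,241,236,.004);print('outline',a,b,(a+b)/2,np.linalg.norm(a-b),np.degrees(np.arctan2(*(a-b)[1::-1])))
g=cv2.cvtColor(c['frame'],cv2.COLOR_RGB2HSV);V=g[...,2].astype(int);S=g[...,1]
L=[]
for v in range(150,245,10):
    r=np.where((S[v,:]<60)&(V[v,:]>120))[0];r=r[(r>255)&(r<310)];L.append((v,r.min(),r.max()))
print(L)
z=.145
p=ray(c,(L[0][1]+L[0][2])/2,L[0][0],z);q=ray(c,(L[-1][1]+L[-1][2])/2,L[-1][0],z);print(p,q,np.degrees(np.arctan2(*(p-q)[1::-1])))
jt=ray(c,290,62,z);print('jaw tip',jt, rot(__import__('workcell').get_obs()).T@(jt-[.6417,.2061,.1237]))
c=pickle.load(open('w12.pkl','rb'));
```

```text
[0.6188 0.3765 0.004 ]
[0.6644 0.3667 0.004 ]
[0.5764 0.1827 0.004 ]
outline [0.63988913 0.36355946 0.004     ] [0.5999851  0.18352146 0.004     ] [0.61993711 0.27354046 0.004     ] 0.1844071943612431 77.50286178151967
[(150, np.int64(265), np.int64(299)), (160, np.int64(265), np.int64(299)), (170, np.int64(265), np.int64(299)), (180, np.int64(265), np.int64(299)), (190, np.int64(265), np.int64(299)), (200, np.int64(265), np.int64(299)), (210, np.int64(266), np.int64(299)), (220, np.int64(266), np.int64(298)), (230, np.int64(266), np.int64(298)), (240, np.int64(266), np.int64(298))]
[0.65474236 0.26227621 0.145     ] [0.64595792 0.2221675  0.145     ] 77.64638521329958
jaw tip [0.66528989 0.29544223 0.145     ] [ 0.00419703 -0.09225632 -0.0215259 ]
```

arm_command(
  increments=[
    [[-0.7, -1.2, 0.5], 0],
    [[-1.48, -2.45, 1], 0],
    [[-1.48, -2.45, 2.4], 0],
    [[-1.48, -2.45, 3.8], 0],
    [[-1.48, -2.45, 4.6], 0],
  ],
)

```text
time: 15.3
ee_pos: [0.6182, 0.2715, 0.005]
tcp_rot: [179.7, -0.6, -12.4]
wrist_force: [0.7, -0.1, -0.8]
opening: 0.0143
```

Run:
```python
from h import *
go(.6196,.2735,-.0085,-12.3)
```

```text
t 15.3 pos [618.2 271.5   5. ] rot [179.7  -0.6 -12.4] F [ 0.7 -0.1 -0.8] op 0.0143 q [ 24.  23.   8.  75.  -1. 126.]
INC [ 0.03 -0.09  0.54] roll -0.01 dist 14.0
```

arm_command(
  increments=[
    [[0.03, -0.08, 0.2], 0],
    [[0.03, -0.08, 0.4], 0],
    [[0.03, -0.08, 0.5], 0],
    [[0.03, -0.08, 0.5], 0],
  ],
)

```text
time: 15.7
ee_pos: [0.6201, 0.2731, -0.0065]
tcp_rot: [179.7, -0.7, -12.4]
wrist_force: [-0.2, -0.4, -0.8]
opening: 0.0139
```

arm_command(
  increments=[
    [[-0.02, 0, 0.06], 0],
    [[-0.02, 0, 0.1], 0],
    [[-0.02, 0, 0.1], 0],
  ],
)

```text
time: 16.0
ee_pos: [0.6198, 0.2732, -0.0087]
tcp_rot: [179.8, -0.7, -12.4]
wrist_force: [0.5, 0.5, -1.8]
opening: 0.0142
```

arm_command(
  increments=[
    [[0, 0, 0], 0],
    [[0, 0, 0], 0],
    [[0, 0, 0], 0],
  ],
  claw=0.2,
)

```text
time: 16.3
ee_pos: [0.6198, 0.2733, -0.0085]
tcp_rot: [179.8, -0.7, -12.4]
wrist_force: [0.2, 0.4, 0.1]
opening: 0.0344
```

arm_command(
  increments=[
    [[0, 0, -0.5], 0],
    [[0, 0, -2], 0],
    [[0.8, 1.2, -4], 0],
    [[1.5, 2.5, -5.5], 0],
    [[1.5, 2.5, -5.5], 0],
  ],
)

```text
time: 16.8
ee_pos: [0.6437, 0.2032, 0.1361]
tcp_rot: [179.9, -1.1, -12.5]
wrist_force: [-0.3, 0.7, 0.2]
opening: 0.0342
```

Run:
```python
from h import *
c=wrist('w16');M=masks(c)
go(.39,.275,.1,30)
for o in comps(c,M['dark']|M['grey']|M['white'],.004,800):print('dark+',*o)
```

```text
t 16.85 pos [643.8 202.9 135.7] rot [179.9  -1.1 -12.5] F [ 0.4 -1.1  1.2] op 0.0344 q [ 18.  21.  20.  88.  -1. 120.]
INC [-10.56  -0.61   1.22] roll -7.09 dist 266.0
dark+ [286.5 353.9] 56470.5 [621.1  54.5] [226.7 657.1] 76.2
dark+ [520.5  45.5] 1287.5 [881.5 288.1] [46.  35.6] 88.3
dark+ [234.5 118.1] 11870.5 [619.8 274.3] [198.1  47.2] 77.8
```

View pics/w16.png

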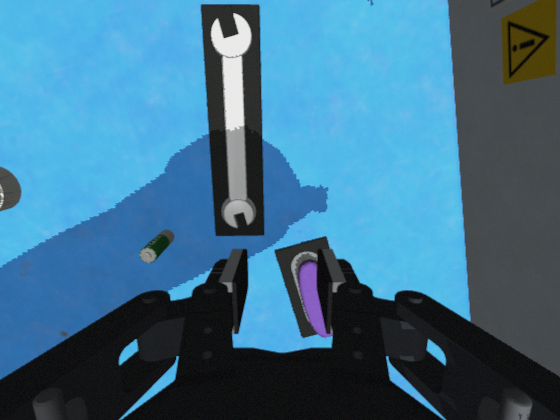

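Run:
```python
from h import *
c=pickle.load(open('w16.pkl','rb'))
a=ray(c,231.5,12,.012);b=ray(c,239,229,.012);print('spanner',a,b,(a+b)/2,np.linalg.norm(a-b),np.degrees(np.arctan2(*(a-b)[1::-1])))
go(.39,.20,.15,-12.5)
```

```text
spanner [0.64129325 0.36325182 0.012     ] [0.60139473 0.18589337 0.012     ] [0.62134399 0.2745726  0.012     ] 0.18179085371874393 77.32180804328519
t 16.85 pos [643.8 202.9 135.7] rot [179.9  -1.1 -12.5] F [ 0.4 -1.1  1.2] op 0.0344 q [ 18.  21.  20.  88.  -1. 120.]
INC [-9.87  2.32 -0.76] roll -0.01 dist 254.0
```

arm_command(
  increments=[
    [[-2, 0.5, -0.3], 0],
    [[-4, 1, -0.5], 0],
    [[-6, 1.4, -0.7], 0],
    [[-8, 1.9, -0.7], 0],
    [[-9.8, 2.3, -0.7], 0],
  ],
  claw=-0.6,
)

```text
time: 17.35
ee_pos: [0.391, 0.2001, 0.1475]
tcp_rot: [179.9, -1.1, -12.5]
wrist_force: [0.1, -0.1, 0.1]
opening: 0.0682
```

Run:
```python
from h import *
c=wrist('w17');M=masks(c)
go(.39,.275,.15,-12.5)
for o in comps(c,M['nonblue'],.05,500):print('nb',*o)
```

```text
t 17.4 pos [384.6 199.1 147.5] rot [179.8  -0.8 -12.5] F [2.2 0.6 2.1] op 0.0681 q [ 28. -12. -14.  88.  -1. 130.]
INC [-0.44 -3.01 -0.12] roll 0.0 dist 76.0
nb [541.6 229.6] 3257.0 [611.8 127.5] [33.1 89. ] 3.0
nb [429.2 179.6] 534.5 [518.9 197.9] [14.1 34.6] 55.9
nb [256.4 122.4] 2301.0 [389.1 272.4] [41.6 41.8] 77.5
nb [503.9  85. ] 8760.0 [581.7 252.8] [126.6  40.7] 77.8
nb [230.7 292.4] 95227.0 [392.6 162.2] [375.2 578.7] 76.3
```

View pics/w17.png

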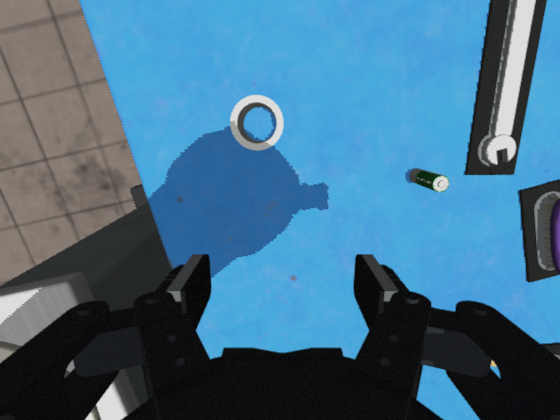

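Run:
```python
from h import *
c=pickle.load(open('w17.pkl','rb'));rz=c['range_z'];Ki=np.linalg.inv(c['K'])
for p in((282,355),(282,380),(282,410),(240,352)): print(p,(c['hand_eye']@[*(Ki@[*p,1]*rz[p[1],p[0]]),1])[:3].round(4))
go(.389,.2724,.0,-12.5)
```

```text
(282, 355) [ 0.0009 -0.0097 -0.0904]
(282, 380) [ 0.0009 -0.0114 -0.1004]
(282, 410) [ 0.0009 -0.011  -0.1077]
(240, 352) [-0.0098 -0.0105 -0.0903]
t 17.4 pos [384.6 199.1 147.5] rot [179.8  -0.8 -12.5] F [2.2 0.6 2.1] op 0.0681 q [ 28. -12. -14.  88.  -1. 130.]
INC [-0.55 -2.92  5.88] roll 0.0 dist 165.0
```

arm_command(
  increments=[
    [[-0.5, -1.5, 0], 0],
    [[-0.55, -2.9, 0.3], 0],
    [[-0.55, -2.92, 1], 0],
    [[-0.55, -2.92, 2.5], 0],
    [[-0.55, -2.92, 3], 0],
  ],
)

```text
time: 17.9
ee_pos: [0.3859, 0.2724, 0.0681]
tcp_rot: [179.6, -0.6, -12.4]
wrist_force: [0.2, -0.9, 0.0]
opening: 0.0684
```

Run:
```python
from h import *
c=wrist('w18');M=masks(c)
go(.389,.2724,-.005,-12.5)
```

```text
t 17.95 pos [385.8 272.   67.7] rot [179.6  -0.6 -12.4] F [-1.   0.  -1.8] op 0.0683 q [ 36.  -6. -17.  79.  -1. 138.]
INC [ 0.09 -0.07  2.91] roll 0.01 dist 73.0
```

View pics/w18.png

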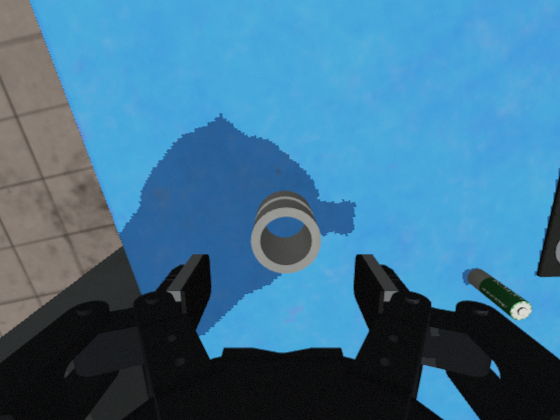

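Run:
```python
from h import *
c=pickle.load(open('w18.pkl','rb'))
for p in((251,240),(320,240),(285,207),(285,272),(285.5,239.5)):print(p,ray(c,*p,.05).round(4))
```

```text
(251, 240) [0.3691 0.2775 0.05  ]
(320, 240) [0.4095 0.2684 0.05  ]
(285, 207) [0.3934 0.293  0.05  ]
(285, 272) [0.3845 0.2525 0.05  ]
(285.5, 239.5) [0.3894 0.2732 0.05  ]
```

arm_command(
  increments=[
    [[0.09, -0.08, 1.2], 0],
    [[0.09, -0.08, 2.2], 0],
    [[0.09, -0.08, 2.8], 0],
    [[0.09, -0.08, 2.9], 0],
  ],
)

```text
time: 18.35
ee_pos: [0.3883, 0.2722, -0.0058]
tcp_rot: [179.5, -0.5, -12.5]
wrist_force: [0.0, 0.0, 0.7]
opening: 0.0679
```

arm_command(
  increments=[
    [[0, 0, 0], 0],
    [[0, 0, 0], 0],
    [[0, 0, 0], 0],
    [[0, 0, 0], 0],
  ],
  claw=1,
  force=30,
)

```text
time: 18.75
ee_pos: [0.389, 0.2728, -0.0043]
tcp_rot: [179.6, -0.6, -12.5]
wrist_force: [-1.2, -0.8, 6.9]
opening: 0.041
```

Run:
```python
from h import *
c=wrist('w19')
go(.61,-.19,.13,-12.5)
```

```text
t 18.8 pos [389.  272.8  -4.3] rot [179.6  -0.6 -12.5] F [-1.4 -1.3  6.5] op 0.0413 q [ 35.  -4. -23.  70.  -1. 138.]
INC [12.68 16.21 -5.12] roll 0.01 dist 530.0
```

View pics/w19.png

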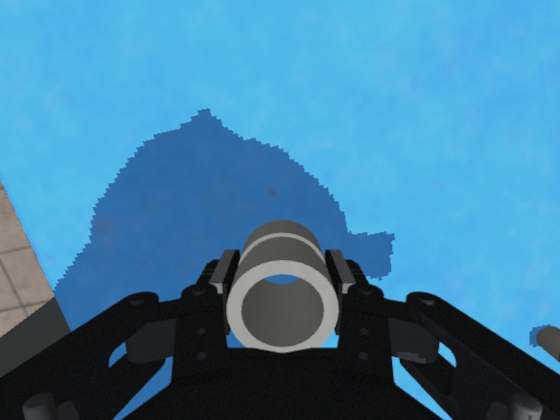

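arm_command(
  increments=[
    [[0, 0, -1], 0],
    [[0, 0, -3], 0],
    [[0, 0, -4.6], 0],
    [[1, 1.3, -5], 0],
    [[2.2, 2.8, -5], 0],
  ],
)

```text
time: 19.3
ee_pos: [0.4277, 0.1944, 0.125]
tcp_rot: [179.7, -0.8, -12.3]
wrist_force: [1.5, 0.4, -1.2]
opening: 0.0412
```

Run:
```python
from h import *
go(.61,-.277,.12,-12.5)
for n in('w1','w10'):
    c=pickle.load(open(n+'.pkl','rb'))
    for o in comps(c,masks(c)['nonblue'],.004,500):
        if o[1]<6000:print(n,*o)
```

```text
t 19.3 pos [427.7 194.4 125. ] rot [179.7  -0.8 -12.3] F [ 1.5  0.4 -1.2] op 0.0412 q [ 25.  -7. -12.  85.  -1. 127.]
INC [11.12 16.88  0.43] roll 0.04 dist 505.0
w1 [219.5 251.2] 771.0 [ 322.6 -363.4] [23.5 64.1] 74.7
w1 [466.5 178.8] 3096.0 [ 609.3 -277.4] [64.4 65.3] 85.7
w1 [284.3 187.3] 1597.5 [ 401.2 -286.8] [29.9 87.5] 0.4
w1 [523.5  15.5] 2254.0 [ 642.7 -109.4] [31.  83.3] 82.3
w1 [382.5  48.3] 1607.0 [ 505.4 -139. ] [29.9 91.8] 12.0
w10 [235.6 301.8] 3148.0 [ 610.1 -276.9] [65.1 64.5] 85.8
w10 [ 96.3 114.7] 4351.0 [489.6 -97. ] [ 36.1 182.1] 17.5
w10 [186.4   9.3] 886.0 [569.4  -4.8] [40.3 20. ] 2.1
```

Two wrist views agree on the coupling pad at (609.7, -277.1) mm.

arm_command(
  increments=[
    [[1.1, 1.65, 0], 0],
    [[2.2, 3.3, 0], 0],
    [[3.3, 5, 0], 0],
    [[4.4, 6.7, 0], 0],
    [[5.5, 8.4, 0], 0],
  ],
)

```text
time: 19.8
ee_pos: [0.5174, -0.0404, 0.1286]
tcp_rot: [179.8, -0.9, -12.3]
wrist_force: [1.5, 0.0, -0.1]
opening: 0.0412
```

arm_command(
  increments=[
    [[1.1, 1.65, 0], 0],
    [[2.2, 3.3, 0], 0],
    [[3.3, 5, 0], 0],
    [[4.4, 6.7, 0], 0],
    [[5.2, 8, 0], 0],
  ],
)

```text
time: 20.3
ee_pos: [0.6024, -0.2662, 0.1317]
tcp_rot: [179.7, -0.9, -12.3]
wrist_force: [0.7, 0.7, -0.2]
opening: 0.041
```

Run:
```python
from h import *
go(.6097,-.2771,.001,-12.5)
```

```text
t 20.3 pos [ 602.4 -266.2  131.7] rot [179.7  -0.9 -12.3] F [ 0.7  0.7 -0.2] op 0.041 q [-24.  18.  16.  87.  -0.  79.]
INC [0.29 0.34 5.23] roll 0.03 dist 131.0
```

arm_command(
  increments=[
    [[0.29, 0.34, 0.5], 0],
    [[0.29, 0.34, 2], 0],
    [[0.29, 0.34, 3.5], 0],
    [[0.29, 0.34, 4.6], 0],
    [[0.29, 0.34, 4.6], 0],
  ],
)

```text
time: 20.8
ee_pos: [0.6067, -0.2751, 0.0119]
tcp_rot: [179.8, -0.5, -12.3]
wrist_force: [-1.0, -0.3, -0.8]
opening: 0.0413
```

Run:
```python
from h import *
go(.6097,-.2771,.0005,-12.5)
```

```text
t 20.8 pos [ 606.7 -275.1   11.9] rot [179.8  -0.5 -12.3] F [-1.  -0.3 -0.8] op 0.0413 q [-24.  21.   6.  75.  -0.  78.]
INC [0.13 0.05 0.46] roll 0.03 dist 12.0
```

arm_command(
  increments=[
    [[0.11, 0.05, 0.2], 0],
    [[0.11, 0.05, 0.4], 0],
    [[0.11, 0.05, 0.46], 0],
    [[0.11, 0.05, 0.46], 0],
    [[0.11, 0.05, 0.46], 0],
  ],
)

```text
time: 21.3
ee_pos: [0.6096, -0.2772, 0.0014]
tcp_rot: [179.8, -0.6, -12.3]
wrist_force: [0.3, 0.5, -0.2]
opening: 0.041
```

arm_command(
  increments=[
    [[0, 0, 0], 0],
    [[0, 0, 0], 0],
    [[0, 0, 0], 0],
  ],
  claw=-0.6,
)

```text
time: 21.6
ee_pos: [0.6098, -0.2773, 0.0017]
tcp_rot: [179.8, -0.6, -12.3]
wrist_force: [-0.3, 0.3, 1.1]
opening: 0.0685
```

arm_command(
  increments=[
    [[0, 0, -1], 0],
    [[0, 0, -3], 0],
    [[0, 0, -4.5], 0],
    [[0, 2.2, -6], 0],
    [[0, 3, -6], 0],
  ],
)

```text
time: 22.1
ee_pos: [0.5933, -0.3509, 0.1566]
tcp_rot: [179.7, -0.9, -12.2]
wrist_force: [0.8, -0.3, -0.0]
opening: 0.0684
```

Run:
```python
from h import *
c=wrist('w20')
go(.45,-.3,.2,-12.5)
for o in comps(c,masks(c)['nonblue'],.004,500):
        if o[1]<9000:print(*o)
m=masks(c)['white']
for o in comps(c,cv2.cvtColor(c['frame'],cv2.COLOR_RGB2GRAY)>80,.054,500):
        if o[1]<9000:print('w',*o)
```

```text
t 22.15 pos [ 591.7 -355.8  156.1] rot [179.6  -0.9 -12.4] F [-2.7 -1.  -0.2] op 0.0681 q [-31.  23.  25.  91.  -0.  71.]
INC [-5.99 -0.95 -1.86] roll 0.01 dist 158.0
[ 29.5 259.5] 1028.5 [ 319.7 -363.1] [23.9 65.6] 75.0
[279.4 116.7] 4640.0 [ 610.  -277.6] [64.7 64.4] 85.7
w [120.7 395.2] 1868.0 [ 393.9 -514.1] [92.8 40.3] 42.0
```

View pics/w20.png

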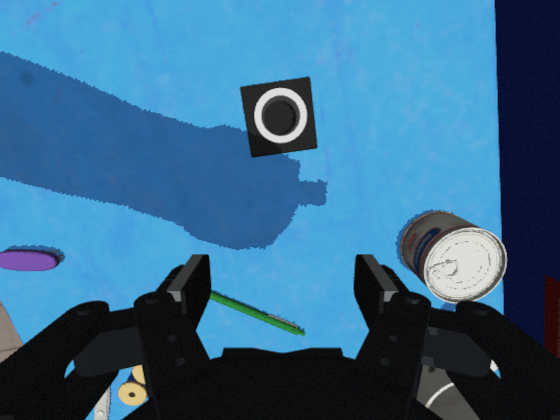

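Run:
```python
from h import *
from workcell import camera
c0=pickle.load(open('w20.pkl','rb'))
a=ray(c0,254,115,.054);b=ray(c0,307,115,.054);d=ray(c0,280,88,.054);e=ray(c0,280,143,.054);print(((a+b+d+e)/4).round(4),np.linalg.norm(a-b))
c=camera('top');pickle.dump(c,open('top1.pkl','wb'))
cv2.imwrite('pics/top1.png',cv2.resize(c['frame'][100:300,80:500,::-1],(800,381),interpolation=cv2.INTER_CUBIC))
p=pickle.load(open('top0.pkl','rb'))
for n,w in(('spool',(.577,0,.02)),('battery',(.531,.194,.02))):
    u=c['K']@(c['R']@np.array(w)+c['t']);u=(u/u[2])[:2].astype(int)
    s=np.s_[u[1]-12:u[1]+12,u[0]-12:u[0]+12];print(n,np.abs(c['frame'][s].astype(int)-p['frame'][s]).mean(),)
    m=[comps(k,masks(k)['nonblue'][:, :]*(lambda z:(z.__setitem__(s,1),z)[1])(np.zeros((420,560),bool)),.02,8) for k in(p,c)];print(m)
```

```text
[ 0.6104 -0.2772  0.054 ] 0.042320772735281884
spool 14.286458333333334
[[(array([269., 189.]), 100.0, array([572.9,  -1.4]), array([29.9, 36.9]), 89.7)], [(array([269., 189.]), 100.0, array([572.9,  -1.4]), array([29.9, 36.9]), 89.7)]]
battery 13.96238425925926
[[(array([203.7, 203.9]), 20.0, array([528.5, 190.7]), array([21.6, 12.5]), 44.9)], [(array([203.7, 203.9]), 20.0, array([528.5, 190.7]), array([21.6, 12.5]), 44.9)]]
```

View pics/top1.png

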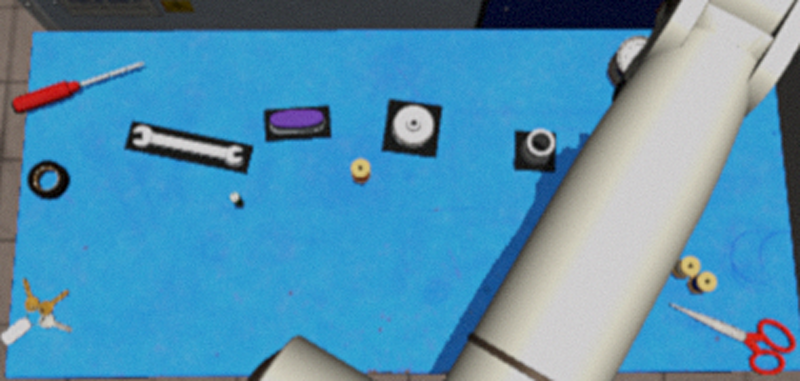

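The top view shows all four parts on their pads, and the spool and battery at the same pixels as before. Handing in.

```bash
python3 -c "
from h import *
from workcell import job_done
go(.6,-.35,.16,-12)
print(job_done())"
```

```text
t 22.2 pos [ 591.9 -353.7  154.2] rot [179.7  -0.8 -12.5] F [-0.2 -0.9  0.2] op 0.0684 q [-31.  23.  25.  91.  -0.  72.]
INC [ 0.29 -0.21 -0.23] roll -0.08 dist 11.0
the job is handed in; nothing more can be done
None
```

All four parts are on their matching pads and released. I handed the job in at 22 s with the gripper clear of everything. `job_done()` gives no verdict, so the results below are from my own checks.

| Part | Offset from outline or pad centre (wrist camera) | Turn off line |
|---|---|---|
| Pulley | about 1.2 mm | does not matter |
| Pipe coupling | under 1 mm | does not matter |
| Spanner | about 1.5 mm | about 0.5° |
| Lint brush (the larger one) | about 2 mm | about 1.2° |

- **Brush:** it is the least exact of the four. I left it rather than risk disturbing it with a second grasp.
- **Bystanders:** the spool and battery are at the same pixels in the top camera before and after.

**Checks that disagreed:**
- **Fingertips:** they sit about 20 to 30 mm behind the reported TCP, where the sheet says 11 mm ahead. The first brush grasp closed on air above it, so I used the measured offset after that.
- **Top camera:** it read about 4 to 5 mm off the wrist camera in x. I relied on the wrist views, which matched the known sizes.
- **Table contact:** the fingertips pressed the table with about 23 N while going down to the spanner, below the 40 N limit.

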